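# Lock the pin tray into its spring-cover dock

### The arm

A 6-joint arm with a two-finger parallel gripper is mounted at the origin on a cart in front of the work surface, level with it; the furniture and walls round the work are solid. World frame = base frame: x ahead of the robot, y to its left, z up, the work surface at z = 0. Lengths are in mm, angles in rad, forces in N, time in s.
With the tool pointing down it reaches from about 275 to 750 mm from the base axis. Payload 10.2 kg.
Tool frame: the origin (TCP) lies midway between the tips of the shut fingers; the grasp point (between the pads) lies 19 mm behind it; z points along the fingers, y is the direction in which the jaws open and shut (so a half turn about z gives the same grasp; the last joint's range is limited). The gripper opens to 85 mm and grips with 20 to 120 N. Pads are 22 mm wide; open, the fingers measure 114 mm over their backs; the gripper's body (76 mm by 85 mm) begins 54 mm behind the grasp point. The pads swing forward as they close: fully open they stand 13 mm farther back than shut.
Start: joints at [-0.223, 0.313, 1.498, -0, 1.331, -0.223], TCP at [525.006, -0.013, 197.394] pointing down, gripper open.
Joint ranges: [-2.94, 2.94], [-0.97, 2.17], [0.19, 2.56], [-1.23, 4.37], [0.02, 3.11], [-2.88, 2.88]. Speed limits (rad/s): [2.39, 2.39, 3.01, 3.14, 3.14, 3.14].

### API

Orientations are given as a unit quaternion [w, x, y, z].
In Python, from rig import ctrl gives the robot as it stands.
- The arm moves only by the tool carry_out, never from a script. Its argument "plan" is a list of rows, each a list of 3 entries, a list of its own where there are three numbers: the finger opening in mm, from 0 to 85.4, then the shift along the tool's x, y, z in mm, then the turn, a rotation vector about the tool's x, y, z in units of 6 degrees (1.0 is 6 degrees). In form: [[grip, [x, y, z], [ax, ay, az]], ...]. A call has 1 to 20 rows; each row shifts and turns the commanded pose from where the row before left it, along the tool's axes as they then stand; what a row does not reach is not made up. A row lasts 1/12 s, in which the tool goes at most 41.7 mm and 7.16 degrees, less where a joint would pass 70% of its speed; a pose out of reach is approached as far as the arm can. A call with a gripper value outside its range is refused whole. The fingers move at their own pace and stop on an object; "grip_force" is the grip in N (left out, the last holds). Time passes only in rows, so rows that do not move let the fingers close. It gives the time, the measured TCP pose, the force and the opening at its end, in the units of the state.
- ctrl.sense(): the state, without advancing time (a new reading comes with each control period).
- ctrl.capture(name): name is "scene" or "side" or "wrist"; returns a dict with "color" (480x640x3 uint8, blue, green, red), "range_z" (480x640 float32, mm along the optical axis (not along the pixel's ray), 0 where there is no reading), "fx", "fy", "cx", "cy" (pixels), "cam_to_world" (4x4, takes a point from camera to world coordinates); the wrist camera has in their place "tool_from_camera" (4x4, takes a point from camera to tool coordinates, whose origin is the TCP and whose axes are the flange's). Camera axes: x right, y up, looking along -z (the intrinsics and any distortion apply to the point x, -y, -z); pixel columns grow to the right and rows downward; lengths in mm; the calibration is good to about 2 mm. A picture is of the moment at which its call begins: read the wrist's pose just before it.
- ctrl.finish_job(): hands the job in, once; it reports no verdict.
The state is a dict: "time_s": time; "joints": joint angles; "dq": joint speeds; "tau": joint torques, N m; "eef_pos": TCP position; "ee_rot": TCP orientation; "force": force on the tool from outside, world axes, zero at the start; "wrist_torque": the same for the moment, N m; "grip_width": opening from 0.0 (shut) to 1.0 (fully open).
Only numpy, scipy, OpenCV 4.12 (cv2) and the standard library are available. Lean on these libraries where they do the work, as an engineer would, in place of code of your own. Each camera call takes 0.05 s, during which the arm holds its last target.

### The job

Dock the pin tray: set the shallow grey tray down level at the mouth of the pale metal tray dock, its long side across the mouth, and slide it in gently until it rests against the bumpers. Then tip the standing spring cover over from behind until it snaps past its middle and springs shut by itself, its lip down in front of the tray. Force neither the tray nor the cover, and leave the bottle, the lens cap and the tweezers where they are.

Things in the scene. Friction and masses are not known exactly. Their poses are not given: they have to be found in the camera images.
- tray: Loose shallow open grey plastic tray with pins fixed in it, 0.09 kg, walls 2 mm thick, 16 mm high. Short side along its own x: 55 mm (outer faces at x = -29 and +26 mm); long side along y: 86 mm (faces at y = +-43 mm). Origin on the underside. Grasp across the 55 mm side. Starts flat on the bench; may go into the dock either way round.
- dock: Fixed pale metal tray dock; the bench is its floor. Origin: middle of its mouth, on the bench; x points into the dock, y left, z up. Two rails 18 mm high, inner faces at y = +-45.5 mm from x = 15 to 195 mm; the mouth flares to y = +-57 mm at x = -22 mm. Across the rails sits a dark hinge block with bumpers and cover. Too hard: over 9 N of the tray or 15 N of the robot on any of it.
- dock_stop (a point): Point on the bench in the dock at x = 100 mm, the middle of where the tray's end stop, two rubber bumpers on the hinge block, may be: the block was clamped by hand anywhere from -28 to +28 mm along x from here, unmeasured (find it by feel; the seated tray's pose shows it). The bumpers give 3 mm at 2 N per mm, then are hard; let go, they push the tray back to their rest face.
- dock_hinge (a point): Nominal hinge axis of the cover, at dock x = 118, z = 26 mm, along the dock's y; it is off by the same unmeasured -28 to +28 mm in x as the bumpers (truly 18 mm behind the resting bumper face). The cover's flat back face reaches 81 mm from the axis, then a middle tab 44 mm wide to 96 mm. Open, the tab ends 118 mm above the bench and 24 mm behind the axis.
- cover (a joint): Angle of the 94 mm wide framed clear cover. 0 = open: standing, leaning 0.25 rad back, away from the mouth; grows as it tips toward the mouth; 1.82 = shut, level, its 20 mm lip down in front of a tray that is home (to about 3 mm; else the lip lands on the tray). An over-centre spring drives it away from 0.95 rad, to open below, to shut above: 0 N m there, 0.3 at either end.
- bottle: Bystander: white dispensing bottle with a red needle cap, 44 mm across, 140 mm high, origin under its middle. Leave it alone.
- cap: Bystander: black lens cap, 22 mm across, 10 mm high, origin under its middle. Leave it alone.
- tweezers: Bystander: steel tweezers lying on the bench, 124 mm long along their y, 9 mm high, origin under their middle. Leave them alone.
Mind the look-alikes: they are no part of the job. Several things look just like the tray: the one meant starts nearest to the robot's base.

How it is judged:
By the outcome, as a careful person would: the job done as asked, in the order asked, and still so for the second after the job is handed in, with the robot touching nothing.
It also fails if it takes over 72 s, if anything falls off the work surface, if the arm or the gripper's body presses on something with over 40 N, if the wrist force passes 120 N, or if a joint passes its speed limit or range.

## Working session

There is one attempt and no reset: what is moved stays moved. The work goes in short steps, Python scripts to look and compute and a tool call to move; the robot and the scene stay as the last step left them, time stands still between calls to the robot, and variables do not carry over. Pictures are saved under pics/ and viewed, and the job is handed in when it is done.

Besides the shell and the picture viewer there is one more tool, called after ">>>" as name(argument=value, ...) on one line, values as JSON. carry_out: Moves the arm, as the interface text tells. Its arguments: {"type":"object","properties":{"plan":{"type":"array"},"grip_force":{"type":"number"}},"required":["plan"]}

```bash
mkdir -p pics; ls; cat > h.py <<'E'
import numpy as np, cv2, pickle
from rig import ctrl
def cap(n):
    c=ctrl.capture(n); return c
def pt(c,u,v,M=None):
    M=np.array(c["cam_to_world"]) if M is None else M
    d=c["range_z"][int(round(v)),int(round(u))]
    p=np.array([(u-c["cx"])/c["fx"]*d,-(v-c["cy"])/c["fy"]*d,-d,1]); return (M@p)[:3]
def plane(c,u,v,z,M=None):
    M=np.array(c["cam_to_world"]) if M is None else M
    r=M[:3,:3]@np.array([(u-c["cx"])/c["fx"],-(v-c["cy"])/c["fy"],-1]); o=M[:3,3]
    return o+r*(z-o[2])/r[2]
E
python3 - <<'E'
from h import *
s=ctrl.sense(); print(s)
for n in ["scene","side","wrist"]:
    c=cap(n); cv2.imwrite(f"pics/{n}0.png",c["color"]); pickle.dump(c,open(f"{n}0.pkl","wb"))
    print(n,{k:v for k,v in c.items() if k not in("color","range_z")})
E
```

```text
pics
{'time_s': 0.0, 'joints': array([-2.23392957e-01,  3.13408633e-01,  1.49847139e+00, -3.38850359e-05,
        1.33098710e+00, -2.23398256e-01]), 'dq': array([-2.77780572e-05,  1.91692221e-03,  3.15712250e-04, -5.12366620e-05,
        1.80236651e-03,  6.45574831e-04]), 'tau': array([-5.78409599e-04, -4.12261176e+01, -2.59742296e+01, -3.58453699e-04,
        4.11797926e-03, -1.23038126e-05]), 'eef_pos': array([5.24687825e+02, 5.26916354e-02, 1.96843354e+02]), 'ee_rot': array([-5.30453299e-04,  7.07101911e-01,  7.07111364e-01, -3.53495240e-04]), 'force': array([-0.01699638, -0.35918296, -0.52436631]), 'wrist_torque': array([ 0.01018152,  0.0013893 , -0.00922713]), 'grip_width': 0.9986619400282029}
scene {'fx': 506.1469870944768, 'fy': 506.1469870944768, 'cx': 330.47346114270727, 'cy': 239.46928450128397, 'cam_to_world': array([[-5.17747850e-01,  6.29301329e-01, -5.79583472e-01,
        -2.30364439e+02],
       [-8.55521763e-01, -3.84345148e-01,  3.46931290e-01,
         2.57938861e+02],
       [-4.43577423e-03,  6.75469203e-01,  7.37374857e-01,
         1.03086980e+03],
       [ 0.0
[... 313 characters left out ...]
4620660e-01,  9.23811645e-01,
         8.10136428e+02],
       [ 8.01092831e-03,  9.29793700e-01,  3.67993886e-01,
         4.64185942e+02],
       [ 0.00000000e+00,  0.00000000e+00,  0.00000000e+00,
         1.00000000e+00]])}
wrist {'fx': 358.36754075407265, 'fy': 358.36754075407265, 'cx': 317.70637187603154, 'cy': 234.71375653474533, 'tool_from_camera': array([[ 4.49464377e-04,  9.65208639e-01,  2.61480558e-01,
         6.67264582e+01],
       [ 9.99999221e-01, -7.38410101e-04,  1.00678912e-03,
         3.86773373e-01],
       [ 1.16484144e-03,  2.61479901e-01, -9.65208218e-01,
        -1.77010874e+02],
       [ 0.00000000e+00,  0.00000000e+00,  0.00000000e+00,
         1.00000000e+00]])}
```

View pics/scene0.png

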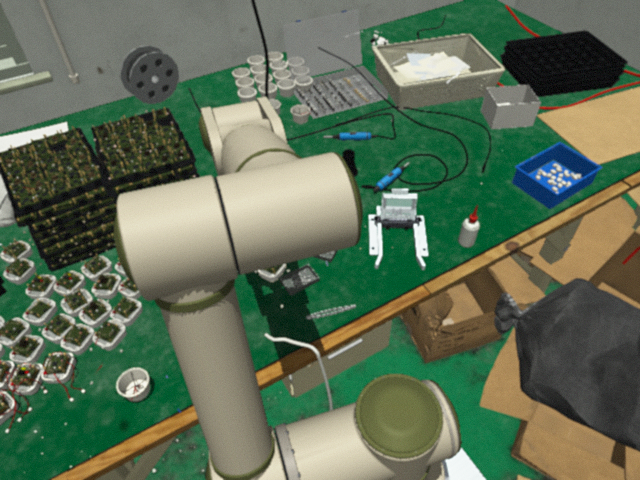

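View pics/side0.png

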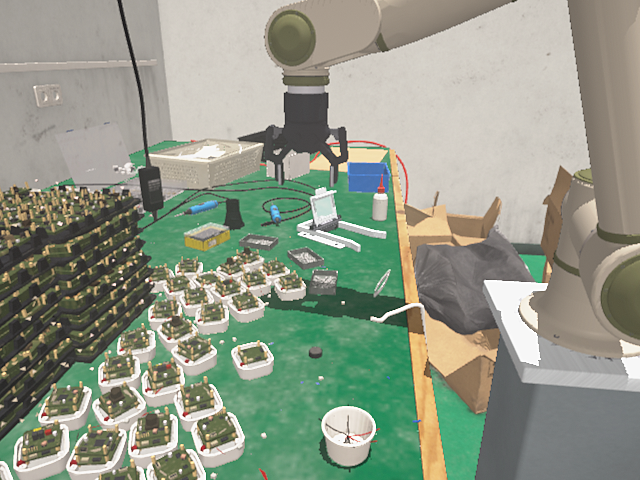

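View pics/wrist0.png

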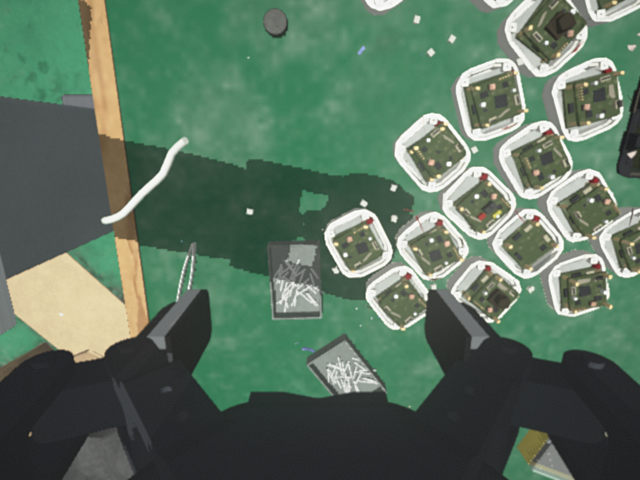

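Tray candidates: side (323,281), (306,258) and (259,242), which correspond to wrist (296,281), (347,365) and one out of view. The yellow box at side (207,237) is a different thing.

```bash
cat >> h.py <<'E'
from scipy.spatial.transform import Rotation as R
def toolM(s):
    q=s["ee_rot"]; M=np.eye(4); M[:3,:3]=R.from_quat([q[1],q[2],q[3],q[0]]).as_matrix(); M[:3,3]=s["eef_pos"]; return M
def wM(s,c): return toolM(s)@np.array(c["tool_from_camera"])
E
python3 - <<'E'
from h import *
np.set_printoptions(precision=1,suppress=True)
L=lambda n:pickle.load(open(n+"0.pkl","rb"))
c=L("side")
for uv in [(323,281),(306,258),(259,242),(325,205),(310,228),(380,205),(316,352),(385,233),(358,248),(300,235),(382,285)]: print("side",uv,pt(c,*uv),plane(c,*uv,10))
c=L("scene")
for uv in [(300,278),(272,270),(398,210),(380,265),(423,265),(375,212),(420,212),(468,232),(330,312)]: print("scene",uv,pt(c,*uv),plane(c,*uv,10))
s=ctrl.sense(); c=L("wrist"); M=wM(s,c)
for uv in [(296,281),(347,365),(275,20),(190,270)]: print("wr",uv,pt(c,*uv,M),plane(c,*uv,10,M))
for n,b in [("side",(230,170,420,310)),("scene",(250,170,500,330))]:
    i=L(n)["color"][b[1]:b[3],b[0]:b[2]]; cv2.imwrite(f"pics/{n}0c.png",cv2.resize(i,None,fx=3,fy=3,interpolation=cv2.INTER_CUBIC))
E
```

```text
side (323, 281) [499.7 -93.1   4. ] [498.4 -81.4  10. ]
side (306, 258) [ 553.9 -208.     4.8] [ 552.2 -196.4   10. ]
side (259, 242) [ 691.7 -296.8    3.2] [ 687.5 -280.6   10. ]
side (325, 205) [ 531.8 -424.2   72.3] [ 552.1 -620.4   10. ]
side (310, 228) [ 564.7 -356.8   26.9] [ 570.9 -402.    10. ]
side (380, 205) [ 377.8 -520.5   49.1] [ 375.4 -645.7   10. ]
side (316, 352) [481.6 172.9   8.6] [481.3 174.9  10. ]
side (385, 233) [ 363.  -372.9   17. ] [ 362.4 -391.4   10. ]
side (358, 248) [ 431.3 -273.    10.9] [ 431.3 -275.2   10. ]
side (300, 235) [ 593.9 -367.5    1. ] [ 590.2 -344.6   10. ]
side (382, 285) [ 371.7 -101.6   -1.3] [372.4 -79.4  10. ]
scene (300, 278) [499.5 -87.2   8.3] [498.3 -86.7  10. ]
scene (272, 270) [542.1 -30.9  32.2] [559.2 -37.3  10. ]
scene (398, 210) [ 533.4 -416.9   55.6] [ 569.1 -448.5   10. ]
scene (380, 265) [ 434.1 -291.7   -0.8] [ 427.2 -286.    10. ]
scene (423, 265) [ 362.5 -375.1   20.6] [ 368.7 -381.8   10. ]
scene (375, 212) [ 606.1 -394.3   -1.3] [ 597.  -387.2   10. ]
scene (420, 212) [ 535.3 -503.2    2.3] [ 529.5 -497.5   10. ]
scene (468, 232) [ 367.7 -522.8   58.6] [ 397.6 -561.8   10. ]
scene (330, 312) [ 373.4 -100.8    2.8] [369.2 -98.3  10. ]
wr (296, 281) [500.5 -87.3   2.5] [501.  -84.1  10. ]
wr (347, 365) [ 559.7 -195.5    1.1] [ 558.9 -189.3   10. ]
wr (275, 20) [486.  169.3  10.9] [485.9 169.6  10. ]
wr (190, 270) [382.8 -75.1   0.5] [386.5 -71.5  10. ]
```

View pics/side0c.png

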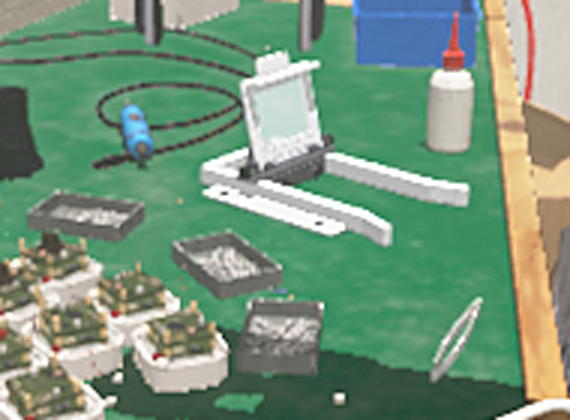

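View pics/scene0c.png

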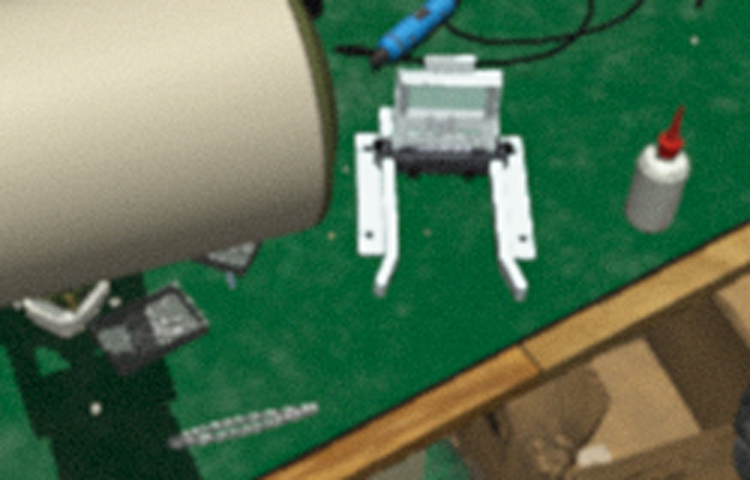

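Candidates by distance from the base: (500,-87) at 508 mm, (554,-196) at about 590 mm, and (690,-285) at about 745 mm. I choose the first, at wrist px (296,281). A white board holder sits close to it on its +x side, so I'll take a closer look.

>>> carry_out(plan=[[85,[-20,-6,10],[0,0,0]],[85,[-25,-8,15],[0,0,0]],[85,[-15,-6,15],[0,0,0]],[85,[0,-4,10],[0,0,0]],[85,[0,0,0],[0,0,0]],[85,[0,0,0],[0,0,0]]])

```text
time_s: 0.65
eef_pos: [500.9, -59.9, 147.4]
ee_rot: [-0.0, 0.707, 0.707, -0.0]
force: [0.2, 0.1, -0.9]
grip_width: 0.993
```

```bash
python3 - <<'E'
from h import *
s=ctrl.sense(); c=cap("wrist"); pickle.dump((s,c),open("w1.pkl","wb")); cv2.imwrite("pics/wrist1.png",c["color"]); print(s["eef_pos"],s["force"])
E
```

```text
[500.92830253 -59.93850898 147.39732959] [ 0.20456126  0.11953376 -0.94974418]
```

View pics/wrist1.png

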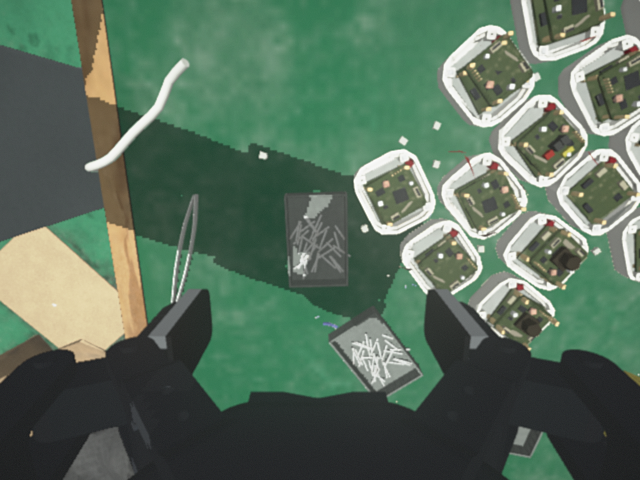

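The tray shows at px (285..347, 194..287), nearly square to the view. The neighbouring holder's edge is at column 356 for rows 155-235. I'll grip toward the tray's lower end, away from it.

```bash
python3 - <<'E'
from h import *
np.set_printoptions(precision=1,suppress=True)
s,c=pickle.load(open("w1.pkl","rb")); M=wM(s,c)
im=c["color"]; i=im[180:300,270:400]; cv2.imwrite("pics/w1c.png",cv2.resize(i,None,fx=5,fy=5,interpolation=cv2.INTER_CUBIC))
for uv in [(285,194),(346,194),(347,286),(288,287),(356,190),(372,232)]: print(uv,plane(c,*uv,16,M))
# depth above bench
r=c["range_z"]; v,u=np.mgrid[180:300,270:400]; d=r[180:300,270:400]
P=np.stack([(u-c["cx"])/c["fx"]*d,-(v-c["cy"])/c["fy"]*d,-d,np.ones_like(d)],-1)@M.T
np.set_printoptions(linewidth=200)
print(P[::8,::6,2].round(0))
E
```

```text
(285, 194) [472.6 -40.2  16. ]
(346, 194) [525.4 -40.2  16. ]
(347, 286) [ 528.1 -126.    16. ]
(288, 287) [ 473.3 -127.    16. ]
(356, 190) [533.9 -36.8  16. ]
(372, 232) [549.2 -74.2  16. ]
[[  0.   1.   0.   1.  -0.   0.   1.  -2.  -1.   2.  -0.   2.   0.   0.  21.  22.  15.  21.  33.  34.  32.  34.]
 [  1.   1.   0.  -1.  -0.   0.  -0.   1.   1.   0.  -1.  -0.   0.  -0.   2.  18.  35.  32.  33.  33.  34.  34.]
 [ -0.   1.   2.  16.  15.  16.  15.  16.  16.  17.   3.   3.   3.  -1.   1.  21.   5.  33.  34.  33.  33.  34.]
 [  2.   2.   1.   3.   3.   2.   3.   2.   2.   2.   2.   1.   2.  -0.   0.   1.  18.  22.  37.  34.  34.  34.]
 [  1.   1.  -0.   2.   2.   3.   1.   1.   3.   3.   2.   3.   2.  -0.   1.  -0.  20.  16.  34.  35.  34.  36.]
 [  0.  -1.  -1.   6. 324.   3.   6.   2.   6.   2.   3.   3.   1.  -0.  -0.   1.   0.  20.  15.  35.  34.  36.]
 [  1.   0.   1.   9.   2.   5.   4.   6.   6.   3.   3.   3.   2.   0.   0.   1.   5.  -0.  21.  22.  18.  17.]
 [  2.   1.   1.  16.   2.   3.   3.   2.   3.   6.   2.   4.   4.  -1.   1.  -0.   1.  -1.   1.   1.  -0.  -0.]
 [ -1.  -1.  -1.  16.   2.   4.   6.   7.   3.   2.   4.   3.   4.   0.   1.  -0.   0.   2.   0.   0.  -0.  -1.]
 [ -0.   2.   1.  18.   2.   2.   2.   1.   5.   4.   2.   5.   3.   0.  -1.  -0.   0.  -0.   0.   1.   0.  -1.]
 [  2.   1.  -0.  16.   4.   6.   5.   1.   2.   2.   2.   2.   2.   1.  -0.  -1.   0.   0.  -0.  -0.  -0.  -1.]
 [ -0.   1.  -1.  16.   5. 324.   5.   5.   3.   1.   4.   1.   3.   1.  -0.  -0.   1.  -1.   0.  -1.   0.   1.]
 [  2.  -1.  -0.  16.   2.   2.   3.   2.   2.   3.   2.   3.   2.   0.  -2.   1.   2.   0.   0.   1.  -0.  -0.]
 [  1.  -0.   0.   0.  14.  14.  15.  14.  15.  15.  17.  15.  17.  -1.   2.   2.   0.  -0.   1.  -1.  -0.   1.]
 [ -1.   1.  -1.   1.   0.   1.   0.  -0.  -0.  -0.   0.   0.   0.   0.  -0.   0.  -0.   0.  -1.   1.  -0.   2.]]
```

View pics/w1c.png

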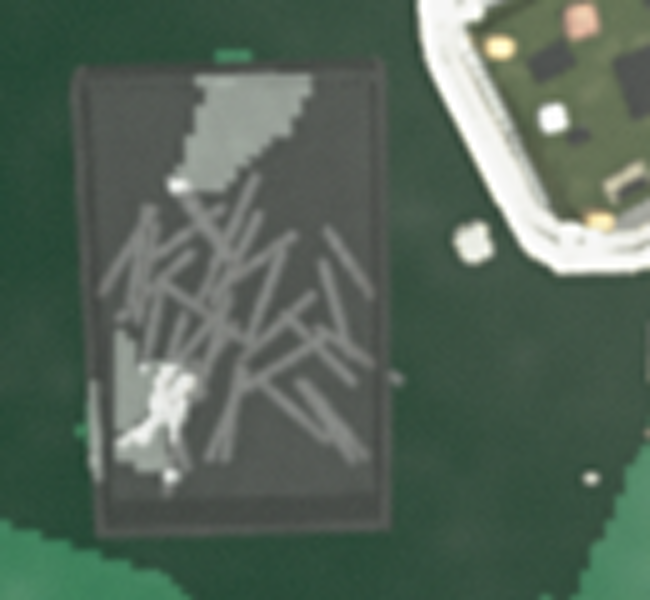

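>>> carry_out(plan=[[74,[-20,0,20],[0,0,-0.25]],[74,[-20,0,30],[0,0,0]],[74,[0,0,30],[0,0,0]],[74,[0,0,30],[0,0,0]],[74,[0,0,20],[0,0,0]],[74,[0,0,10],[0,0,0]],[74,[0,0,4],[0,0,0]],[74,[0,0,0],[0,0,0]],[74,[0,0,0],[0,0,0]]], grip_force=20)

```text
time_s: 1.45
eef_pos: [502.5, -100.2, 4.7]
ee_rot: [0.001, 0.698, 0.716, 0.0]
force: [-0.3, 0.2, 0.4]
grip_width: 0.866
```

```bash
python3 - <<'E'
from h import *
s=ctrl.sense(); c=cap("wrist"); pickle.dump((s,c),open("w2.pkl","wb")); cv2.imwrite("pics/wrist2.png",c["color"]); print(s["eef_pos"],s["force"],s["grip_width"])
E
```

```text
[ 502.52963644 -100.17626333    4.67395274] [-0.27452423  0.24803902  0.39060545] 0.865759367605269
```

View pics/wrist2.png

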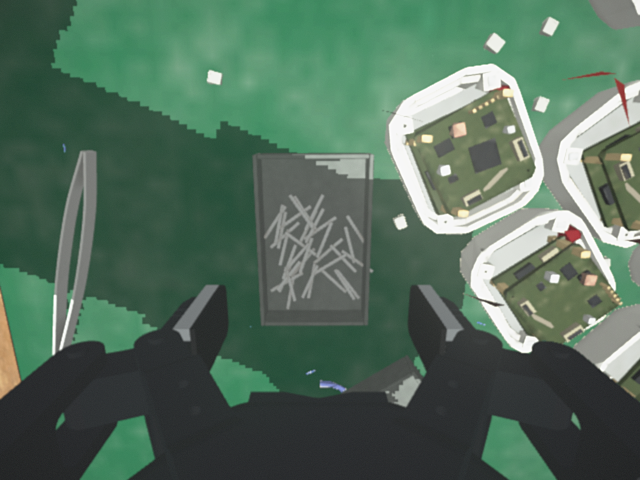

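The fingers straddle the tray's lower end and are square to it. The right finger clears the white holders.

>>> carry_out(plan=[[74,[0,0,3],[0,0,0]],[50,[0,0,0],[0,0,0]],[50,[0,0,0],[0,0,0]],[50,[0,0,0],[0,0,0]],[50,[0,0,0],[0,0,0]],[50,[0,0,0],[0,0,0]],[50,[0,0,0],[0,0,0]]], grip_force=20)

```text
time_s: 2.08
eef_pos: [501.6, -100.0, 0.5]
ee_rot: [0.0, 0.698, 0.716, 0.0]
force: [-0.4, -0.0, -0.1]
grip_width: 0.584
```

```bash
python3 - <<'E'
from h import *
s=ctrl.sense(); c=cap("wrist"); pickle.dump((s,c),open("w3.pkl","wb")); cv2.imwrite("pics/wrist3.png",c["color"]); print(s["eef_pos"],s["force"],s["grip_width"])
E
```

```text
[ 5.01565394e+02 -1.00031849e+02  4.62540978e-01] [-0.3625862  -0.03420361 -0.08854497] 0.5836398638289539
```

View pics/wrist3.png

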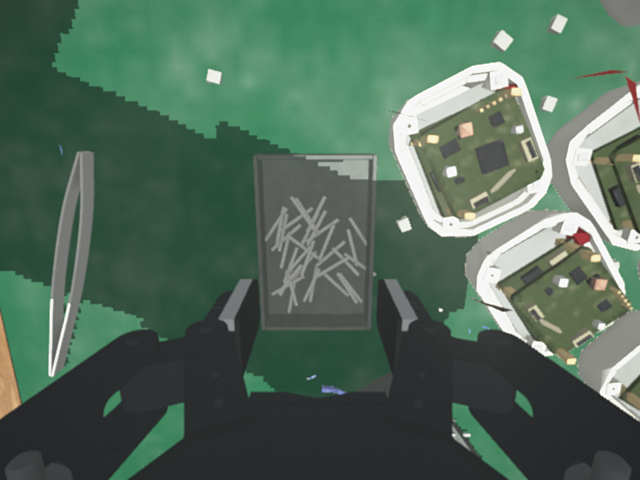

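>>> carry_out(plan=[[35,[0,0,0],[0,0,0]],[35,[0,0,0],[0,0,0]],[35,[0,0,0],[0,0,0]],[35,[0,0,0],[0,0,0]],[35,[0,0,0],[0,0,0]]], grip_force=20)

```text
time_s: 2.55
eef_pos: [501.5, -100.0, 0.4]
ee_rot: [-0.0, 0.698, 0.716, -0.0]
force: [-0.5, -0.8, 0.8]
grip_width: 0.416
```

```bash
python3 - <<'E'
from h import *
s=ctrl.sense(); c=cap("wrist"); pickle.dump((s,c),open("w3.pkl","wb")); cv2.imwrite("pics/wrist4.png",c["color"]); print(s["eef_pos"],s["force"],s["grip_width"])
E
```

```text
[ 5.01524907e+02 -1.00016211e+02  3.90715065e-01] [-0.49645084 -0.84186734  0.82852438] 0.4158832381019549
```

View pics/wrist4.png

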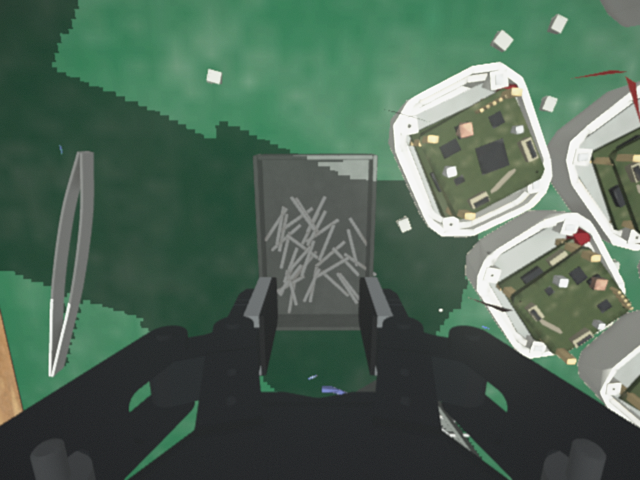

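```bash
python3 - <<'E'
from h import *
np.set_printoptions(precision=1,suppress=True,linewidth=200)
s,c=pickle.load(open("w3.pkl","rb")); M=wM(s,c)
im=c["color"]; i=im[240:400,220:420]; cv2.imwrite("pics/w4c.png",cv2.resize(i,None,fx=4,fy=4,interpolation=cv2.INTER_CUBIC))
for uv in [(260,285),(266,285),(255,310),(270,300),(268,350),(372,285),(380,310),(366,290),(320,327),(316,157),(259,230),(320,350),(240,310),(248,330)]: print(uv,pt(c,*uv,M))
E
```

```text
(260, 285) [479.2 -88.9  48.7]
(266, 285) [481.5 -88.9  48.5]
(255, 310) [480.6 -89.3  68.7]
(270, 300) [484.2 -90.9  57.6]
(268, 350) [ 484.4 -106.2   65.8]
(372, 285) [522.4 -87.6  49. ]
(380, 310) [522.2 -88.   69. ]
(366, 290) [519.6 -88.   53. ]
(320, 327) [ 503.6 -125.8   14.5]
(316, 157) [499.5 -41.5  17.2]
(259, 230) [473.9 -75.4  16.3]
(320, 350) [ 504.3 -148.4   -0.1]
(240, 310) [473.8 -93.7  60.4]
(248, 330) [481.1 -88.3  83.2]
```

View pics/w4c.png

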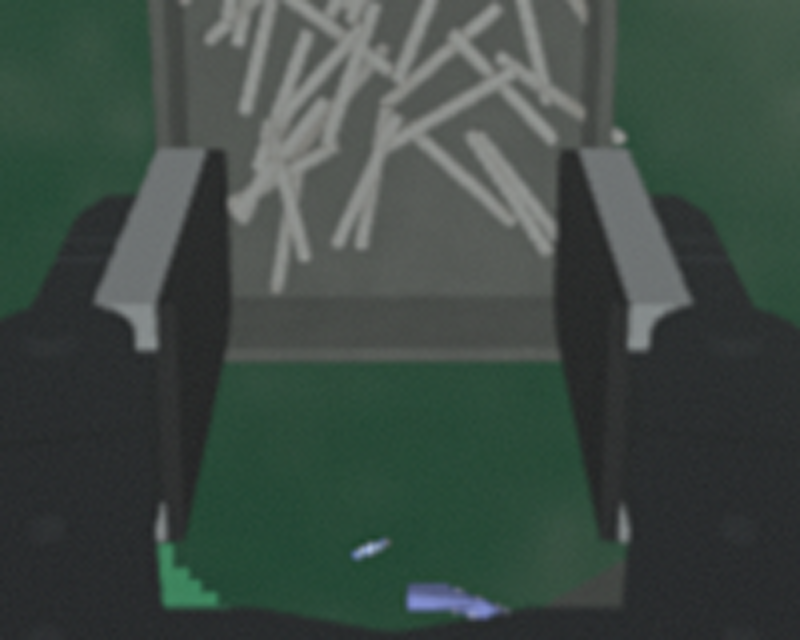

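```bash
python3 - <<'E'
from h import *
np.set_printoptions(precision=1,suppress=True,linewidth=200)
s,c=pickle.load(open("w2.pkl","rb")); M=wM(s,c)
for uv in [(217,290),(210,290),(422,290),(195,330)]: print(uv,pt(c,*uv,M)-s["eef_pos"])
c=cap("side"); i=c["color"][100:320,200:440]; cv2.imwrite("pics/side5.png",cv2.resize(i,None,fx=3.3,fy=2.7,interpolation=cv2.INTER_CUBIC)); pickle.dump(c,open("side5.pkl","wb"))
E
```

```text
(217, 290) [-37.9  10.5  52.5]
(210, 290) [-40.4  10.7  53. ]
(422, 290) [39.  12.7 52.7]
(195, 330) [-37.2   9.8  80.1]
```

View pics/side5.png

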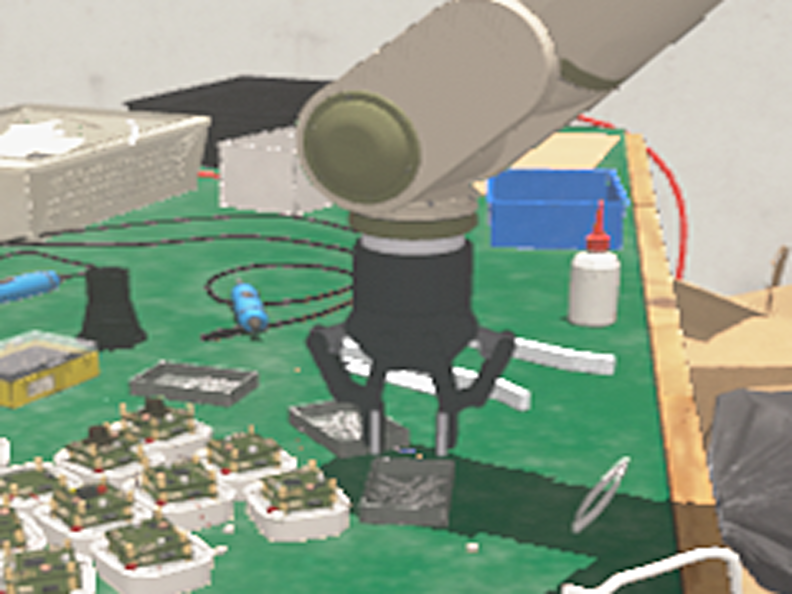

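The picture shows the fingertips about 48 mm above the bench with the TCP reading 0, and both the wrist depth and the side camera agree. So the true tips sit about 45 mm behind the stated TCP. I'll reopen and go down step by step on this measured offset.

>>> carry_out(plan=[[74,[0,0,0],[0,0,0]],[74,[0,0,0],[0,0,0]],[74,[0,0,0],[0,0,0]],[74,[0,0,0],[0,0,0]],[74,[0,0,0],[0,0,0]],[74,[0,0,10],[0,0,0]],[74,[0,0,10],[0,0,0]],[74,[0,0,5],[0,0,0]],[74,[0,0,0],[0,0,0]],[74,[0,0,0],[0,0,0]]])

```text
time_s: 3.48
eef_pos: [501.3, -99.9, -25.2]
ee_rot: [-0.001, 0.698, 0.716, -0.0]
force: [0.1, 0.3, 0.1]
grip_width: 0.861
```

```bash
python3 - <<'E'
from h import *
np.set_printoptions(precision=1,suppress=True,linewidth=200)
s=ctrl.sense(); c=cap("wrist"); M=wM(s,c); cv2.imwrite("pics/wrist6.png",c["color"]); print(s["eef_pos"],s["force"],s["grip_width"])
for uv in [(217,290),(210,290),(422,290),(320,100),(195,330)]: print(uv,pt(c,*uv,M))
E
```

```text
[501.3 -99.9 -25.2] [0.1 0.3 0.1] 0.8605123875035127
(217, 290) [463.7 -89.1  28.3]
(210, 290) [461.1 -89.1  28.4]
(422, 290) [540.5 -87.5  27.1]
(320, 100) [500.3 -18.8   0.7]
(195, 330) [463.9 -90.9  54. ]
```

View pics/wrist6.png

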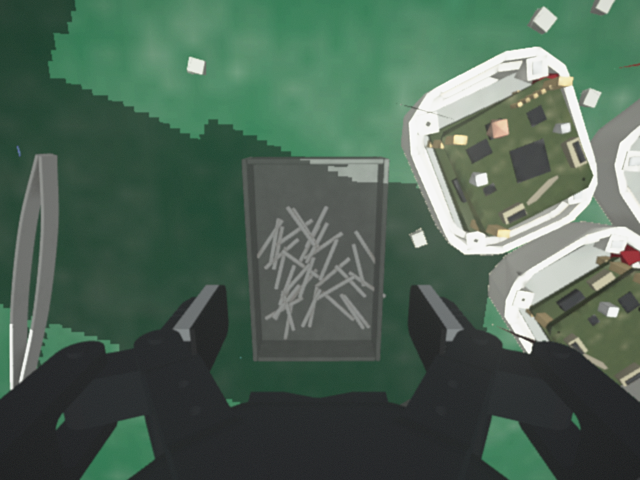

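```bash
python3 - <<'E'
from h import *
np.set_printoptions(precision=1,suppress=True,linewidth=200)
s=ctrl.sense(); c=cap("wrist"); M=wM(s,c)
for uv in [(415,287),(500,345),(530,345),(560,360),(600,390),(530,300),(510,310),(224,286),(222,300)]: print(uv,pt(c,*uv,M))
E
```

```text
(415, 287) [538.6 -87.2  25.7]
(500, 345) [550.6 -85.9  66.9]
(530, 345) [ 592.1 -115.6   18. ]
(560, 360) [562.4 -85.6  73.5]
(600, 390) [565.  -86.3  83.6]
(530, 300) [590.4 -96.4  14.8]
(510, 310) [578.9 -97.9  21.4]
(224, 286) [464.6 -90.7  21.3]
(222, 300) [464.7 -94.9  25.2]
```

>>> carry_out(plan=[[74,[0,0,8],[0,0,0]],[74,[0,0,6],[0,0,0]],[74,[0,0,3],[0,0,0]],[74,[0,0,0],[0,0,0]],[74,[0,0,0],[0,0,0]]])

```text
time_s: 4.0
eef_pos: [501.4, -100.0, -41.8]
ee_rot: [-0.0, 0.698, 0.716, -0.0]
force: [0.2, 0.8, 0.2]
grip_width: 0.862
```

>>> carry_out(plan=[[48,[0,0,0],[0,0,0]],[48,[0,0,0],[0,0,0]],[48,[0,0,0],[0,0,0]],[48,[0,0,0],[0,0,0]],[48,[0,0,0],[0,0,0]],[48,[0,0,0],[0,0,0]]], grip_force=20)

```text
time_s: 4.5
eef_pos: [502.4, -100.9, -38.5]
ee_rot: [0.001, 0.698, 0.717, -0.0]
force: [-10.0, 0.4, 35.1]
grip_width: 0.675
```

```bash
python3 - <<'E'
from h import *
s=ctrl.sense(); c=cap("wrist"); cv2.imwrite("pics/wrist7.png",c["color"]); print(s["eef_pos"],s["force"],s["grip_width"]*85.4)
E
```

```text
[ 502.36025272 -100.89869186  -38.49709807] [-10.04104861   0.37013696  35.09106639] 57.63026945159745
```

View pics/wrist7.png

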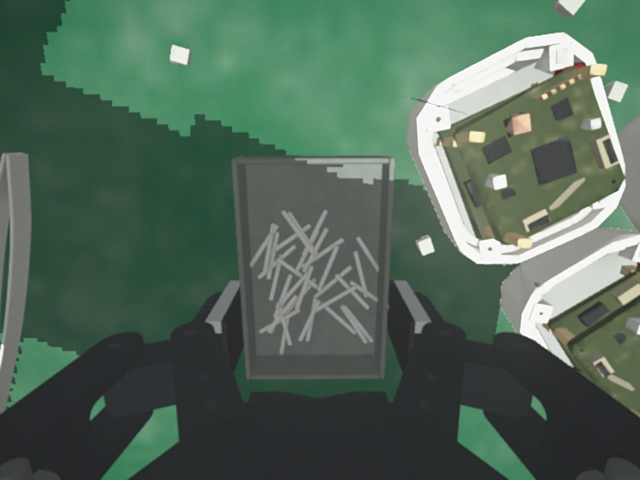

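The fingers swung down onto the bench, reading 35 N upward. I'll lift to clear it.

>>> carry_out(plan=[[58,[0,0,-4],[0,0,0]],[58,[0,0,-3],[0,0,0]],[58,[0,0,0],[0,0,0]],[58,[0,0,0],[0,0,0]]])

```text
time_s: 4.88
eef_pos: [501.5, -99.9, -34.7]
ee_rot: [-0.0, 0.698, 0.716, -0.0]
force: [-0.5, 1.0, 0.2]
grip_width: 0.678
```

>>> carry_out(plan=[[48,[0,0,0],[0,0,0]],[48,[0,0,0],[0,0,0]],[48,[0,0,0],[0,0,0]],[48,[0,0,0],[0,0,0]],[48,[0,0,0],[0,0,0]]], grip_force=20)

```text
time_s: 5.3
eef_pos: [501.4, -100.0, -34.7]
ee_rot: [-0.0, 0.698, 0.716, -0.0]
force: [-0.3, 0.8, 3.7]
grip_width: 0.638
```

Gripped at 54.5 mm, which matches the tray's 55 mm side. I'll lift and look.

>>> carry_out(plan=[[48,[0,0,-5],[0,0,0]],[48,[0,0,-15],[0,0,0]],[48,[0,0,-20],[0,0,0]],[48,[0,0,0],[0,0,0]],[48,[0,0,0],[0,0,0]]])

```text
time_s: 5.72
eef_pos: [501.9, -100.2, 5.8]
ee_rot: [0.001, 0.698, 0.716, 0.0]
force: [-0.5, 0.1, -1.8]
grip_width: 0.637
```

```bash
python3 - <<'E'
from h import *
np.set_printoptions(precision=1,suppress=True,linewidth=200)
s=ctrl.sense(); c=cap("wrist"); cv2.imwrite("pics/wrist8.png",c["color"]); print(s["eef_pos"],s["force"],s["grip_width"]*85.4)
pickle.dump((s,c),open("w8.pkl","wb"))
c=cap("side"); i=c["color"][100:320,200:440]; cv2.imwrite("pics/side8.png",cv2.resize(i,None,fx=3.3,fy=2.7,interpolation=cv2.INTER_CUBIC)); pickle.dump(c,open("side8.pkl","wb"))
c=cap("scene"); pickle.dump(c,open("scene8.pkl","wb"));i=c["color"][150:330,260:500]; cv2.imwrite("pics/scene8.png",cv2.resize(i,None,fx=3.3,fy=3.3,interpolation=cv2.INTER_CUBIC))
E
```

```text
[ 501.9 -100.2    5.8] [-0.5  0.1 -1.8] 54.394170740789384
```

View pics/wrist8.png

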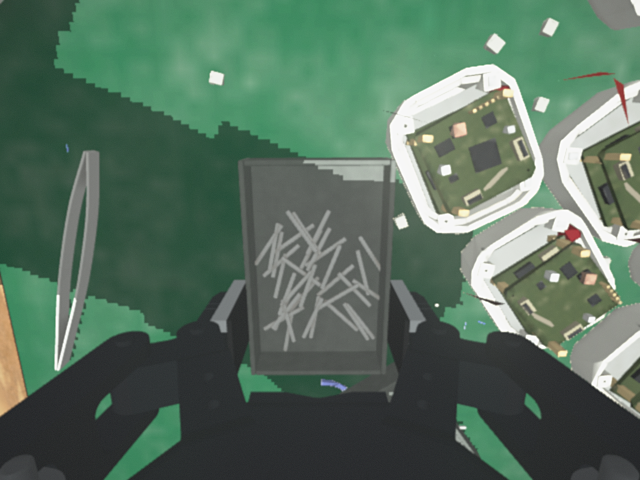

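View pics/side8.png

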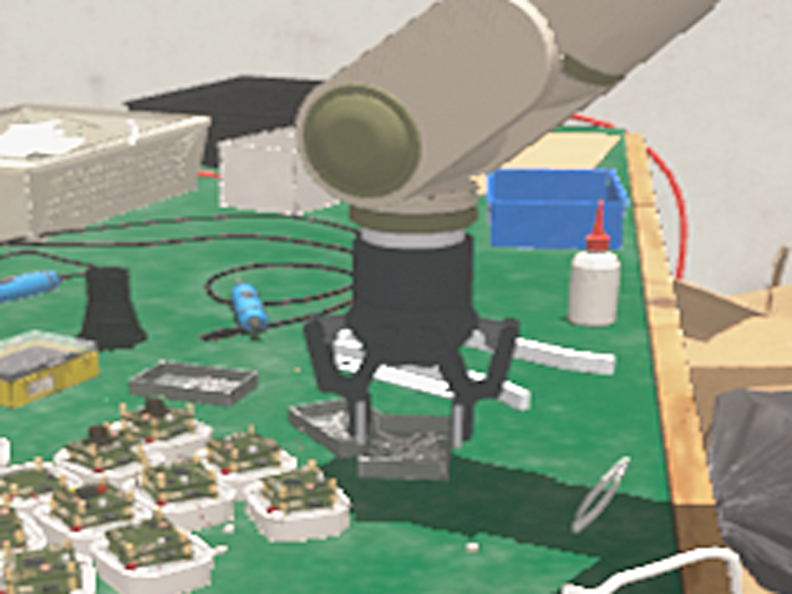

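View pics/scene8.png

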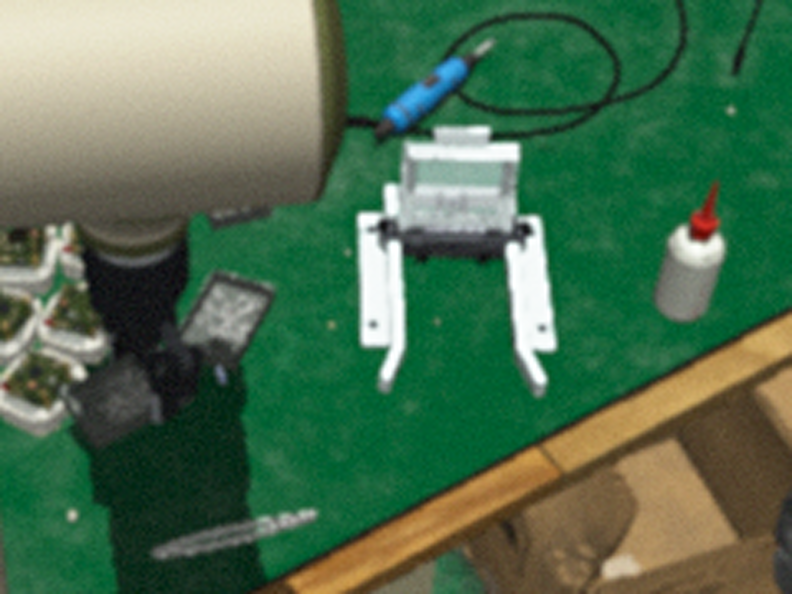

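The tray is held level. Next I turn to the dock's yaw (about -31.5°) and stand off before its mouth to measure it.

>>> carry_out(plan=[[48,[0,0,-15],[0,0,0.5]],[48,[0,0,-30],[0,0,1]],[48,[0,0,-30],[0,0,1]],[48,[0,0,-30],[0,0,1]],[48,[0,0,-30],[0,0,1]],[48,[0,0,-25],[0,0,1]],[48,[-10,-2,-10],[0,0,0]],[48,[-28,-4,-4],[0,0,0]],[48,[-28,-4,0],[0,0,0]],[48,[-28,-4,0],[0,0,0]],[48,[-28,-4,0],[0,0,0]],[48,[-28,-4,0],[0,0,0]],[48,[-28,-4,0],[0,0,0]],[48,[-28,-4,0],[0,0,0]],[48,[-26,-4,0],[0,0,0]],[48,[-16,-2,0],[0,0,0]],[48,[-5,-1,0],[0,0,0]],[48,[0,0,0],[0,0,0]],[48,[0,0,0],[0,0,0]]])

```text
time_s: 7.45
eef_pos: [337.7, -295.8, 178.6]
ee_rot: [-0.001, 0.872, 0.489, 0.0]
force: [-0.5, 0.6, -1.3]
grip_width: 0.637
```

```bash
python3 - <<'E'
from h import *
s=ctrl.sense(); c=cap("wrist"); cv2.imwrite("pics/wrist9.png",c["color"]); print(s["eef_pos"],s["force"],s["grip_width"]*85.4)
pickle.dump((s,c),open("w9.pkl","wb"))
E
```

```text
[ 337.663902   -295.84699912  178.6085393 ] [-0.46727898  0.60949346 -1.34815039] 54.4361372629427
```

View pics/wrist9.png

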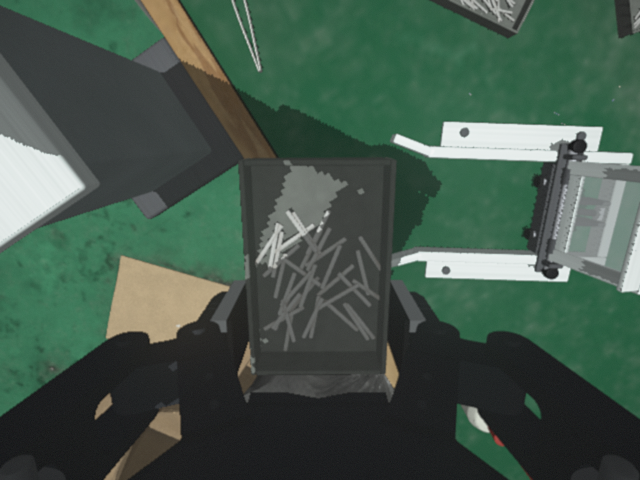

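The wrist view shows both rails: left at rows 150-160 and right at rows 250-262. The hinge block is at columns 530-560. I'll zoom in and measure it.

```bash
python3 - <<'E'
from h import *
s,c=pickle.load(open("w9.pkl","rb"))
i=c["color"][110:310,380:640]; cv2.imwrite("pics/w9c.png",cv2.resize(i,None,fx=3,fy=3,interpolation=cv2.INTER_CUBIC))
E
```

```text
(no output)
```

View pics/w9c.png

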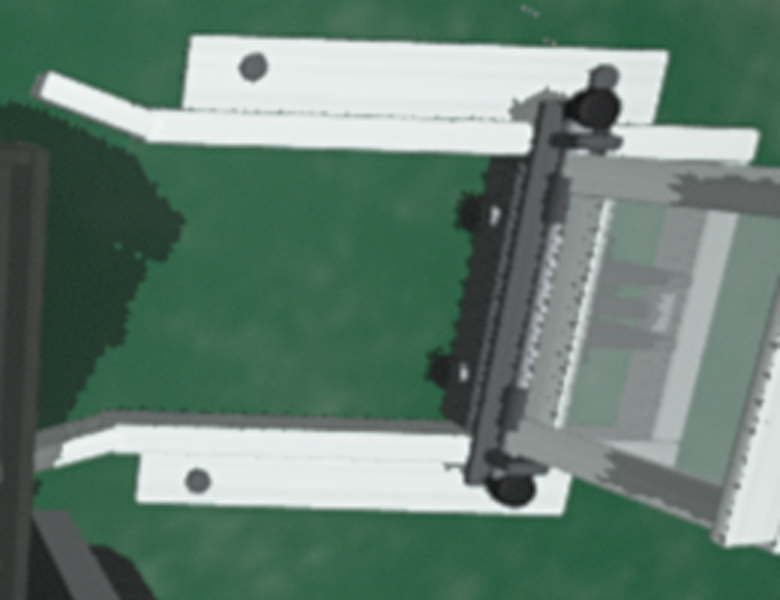

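```bash
python3 - <<'E'
from h import *
np.set_printoptions(precision=1,suppress=True,linewidth=200)
s,c=pickle.load(open("w9.pkl","rb")); M=wM(s,c)
f=lambda x,y,z:plane(c,380+x/3-.33,110+y/3-.33,z,M)
L=[f(150,141,18),f(500,154,18)]; Rr=[f(112,424,18),f(465,435,18)]
tips=[f(36,96,18),f(50,72,18)]
print("L",L,"R",Rr,"tipL",tips)
for a in (L,Rr): d=a[1]-a[0]; print("yaw",np.degrees(np.arctan2(d[1],d[0])))
yaw=np.mean([np.arctan2(*(a[1]-a[0])[1::-1]) for a in (L,Rr)])
ex=np.array([np.cos(yaw),np.sin(yaw)]); ey=np.array([-ex[1],ex[0]])
W=((L[0]-Rr[0])[:2])@ey; print("gap",W, ((L[1]-Rr[1])[:2])@ey)
print("corner x",L[0][:2]@ex,Rr[0][:2]@ex)
mid=(L[0]+Rr[0])[:2]/2; 
o=mid-15*ex; print("yaw",np.degrees(yaw),"origin",o)
def dk(p): p=np.array(p); return np.r_[(p[:2]-o)@ex,(p[:2]-o)@ey,p[2]]
print("tipL dock",[dk(t) for t in tips], "rail end",dk(f(757,135,18)), dk(f(757,162,18)))
for n,p in dict(bumpL=(462,212),bumpR=(435,368),blkL=(535,105),blkR=(472,478),blk2L=(565,105),blk2R=(497,480)).items():
    u,v=380+p[0]/3,110+p[1]/3; print(n,dk(f(*p,10)),dk(f(*p,26)), "depth",dk(pt(c,u,v,M)))
for p in [(460,300),(480,300),(510,300),(530,300),(545,300),(560,420),(300,300),(740,530)]: print(p,dk(pt(c,380+p[0]/3,110+p[1]/3,M)))
# held tray
for uv in [(241,159),(396,159),(387,374),(252,374)]: print("tray",uv,pt(c,uv[0],uv[1],M),plane(c,*uv,178.6+34.7+16,M)-s["eef_pos"])
T=toolM(s)[:3,:3]
for uv in [(241,159),(396,159),(387,374),(252,374)]: print("tray tool",T.T@(plane(c,*uv,178.6+34.7+16,M)-s["eef_pos"]))
E
```

```text
L [array([ 451.2, -306.8,   18. ]), array([ 541.3, -366.3,   18. ])] R [array([ 399.4, -381.9,   18. ]), array([ 497. , -445.9,   18. ])] tipL [array([ 427.7, -276.8,   18. ]), array([ 434.6, -272.8,   18. ])]
yaw -33.47643760185307
yaw -33.22749263342827
gap 91.26262273218023 90.77453574547293
corner x 545.528073321168 543.5604303184421
yaw -33.351965117640674 origin [ 412.7 -336.1]
tipL dock [array([-20.2,  57.8,  18. ]), array([-16.5,  64.9,  18. ])] rail end [201.3  53.7  18. ] [203.5  45.7  18. ]
bumpL [120.5  26.6  10. ] [110.9  28.1  26. ] depth [123.   26.    6.5]
bumpR [121.4 -24.9  10. ] [111.8 -21.1  26. ] depth [123.  -25.8   8. ]
blkL [136.9  60.3  10. ] [126.5  60.3  26. ] depth [141.4  60.1   3.6]
blkR [141.2 -63.1  10. ] [130.6 -57.5  26. ] depth [133.5 -59.1  22.2]
blk2L [146.2  60.6  10. ] [135.4  60.6  26. ] depth [137.1  60.3  23.9]
blk2R [149.8 -63.5  10. ] [138.9 -57.9  26. ] depth [136.1 -56.5  30.7]
(460, 300) [132.1  -4.   -0.5]
(480, 300) [130.7  -1.5  12.3]
(510, 300) [133.3   0.7  23.1]
(530, 300) [137.4   1.5  26.3]
(545, 300) [139.9   2.2  29.5]
(560, 420) [143.1 -32.3  42.7]
(300, 300) [78.2 -5.8  0. ]
(740, 530) [146.3 -40.3 107.4]
tray (241, 159) [ 159.9 -175.8 -654.3] [ 8.4 64.7 50.7]
tray (396, 159) [ 426.4 -295.3    0.2] [54.1 36.8 50.7]
tray (387, 374) [ 301.7 -510.    -8.5] [ 10.4 -37.2  50.7]
tray (252, 374) [ 301.2 -304.2  229.8] [-36.7  -8.6  50.7]
tray tool [ 59.6 -26.6 -50.6]
tray tool [ 59.7  27.  -50.7]
tray tool [-26.3  28.2 -50.8]
tray tool [-26.4 -26.9 -50.7]
```

Checks on the dock: rail gap 91.0 mm (given 91) and flare tip at (-20, 58) mm (given -22, 57). It gives yaw -33.35°, origin (412.7, -336.1), and bumpers at about x = 121. I'll place the tray with its front edge near x = +5.

>>> carry_out(plan=[[48,[-3,15,0],[0,0,0.32]],[48,[-3,20,10],[0,0,0]],[48,[-3,17,20],[0,0,0]],[48,[0,10,30],[0,0,0]],[48,[0,0,35],[0,0,0]],[48,[0,0,35],[0,0,0]],[48,[0,0,30],[0,0,0]],[48,[0,0,20],[0,0,0]],[48,[0,0,8],[0,0,0]],[48,[0,0,0],[0,0,0]],[48,[0,0,0],[0,0,0]]])

```text
time_s: 8.42
eef_pos: [385.6, -337.7, -7.9]
ee_rot: [0.0, 0.88, 0.474, 0.0]
force: [-0.0, 0.6, -1.5]
grip_width: 0.639
```

```bash
cat >> h.py <<'E'
YAW=np.radians(-33.35); O=np.array([412.7,-336.1]); EX=np.array([np.cos(YAW),np.sin(YAW)]); EY=np.array([-EX[1],EX[0]])
def dk(p): p=np.array(p); return np.r_[(p[:2]-O)@EX,(p[:2]-O)@EY,p[2]]
E
python3 - <<'E'
from h import *
np.set_printoptions(precision=2,suppress=True)
s=ctrl.sense(); c=cap("wrist"); cv2.imwrite("pics/wrist10.png",c["color"]); print(s["eef_pos"],dk(s["eef_pos"]),s["force"],s["grip_width"]*85.4)
T=toolM(s)[:3,:3]; print("tool y yaw",np.degrees(np.arctan2(T[1,1],T[0,1])),T[:,2])
pickle.dump((s,c),open("w10.pkl","wb"))
c=cap("side"); i=c["color"][170:290,240:420]; cv2.imwrite("pics/side10.png",cv2.resize(i,None,fx=4,fy=4,interpolation=cv2.INTER_CUBIC))
c=cap("scene"); i=c["color"][170:290,330:480]; cv2.imwrite("pics/scene10.png",cv2.resize(i,None,fx=4,fy=4,interpolation=cv2.INTER_CUBIC))
E
```

```text
[ 385.62 -337.68   -7.86] [-21.76 -16.21  -7.86] [-0.03  0.59 -1.5 ] 54.533544844641035
tool y yaw -33.351614151218676 [ 0. -0. -1.]
```

View pics/wrist10.png

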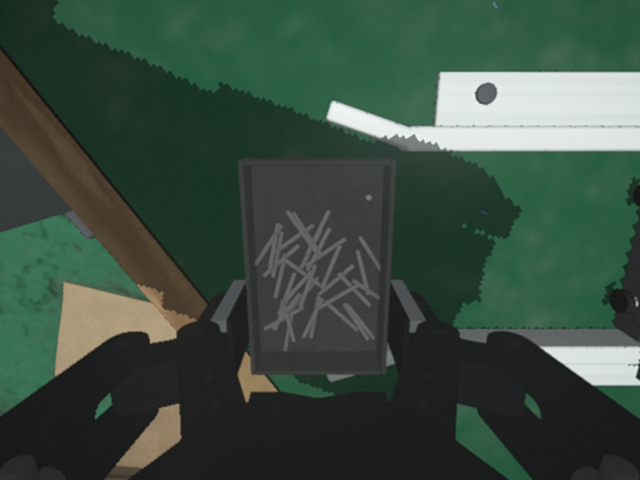

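View pics/side10.png

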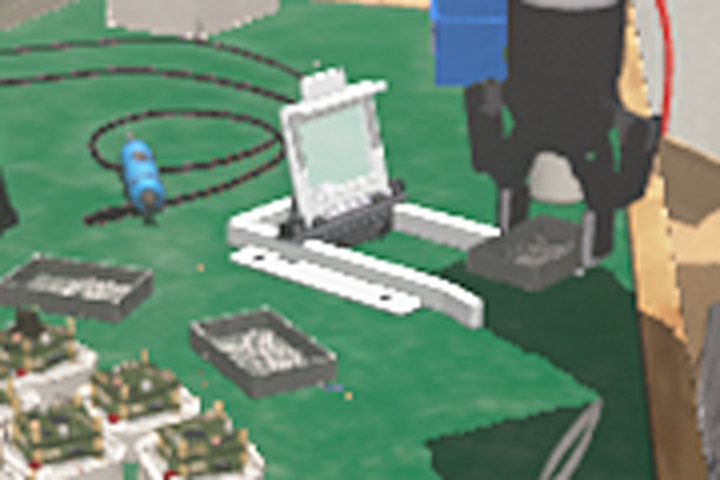

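View pics/scene10.png

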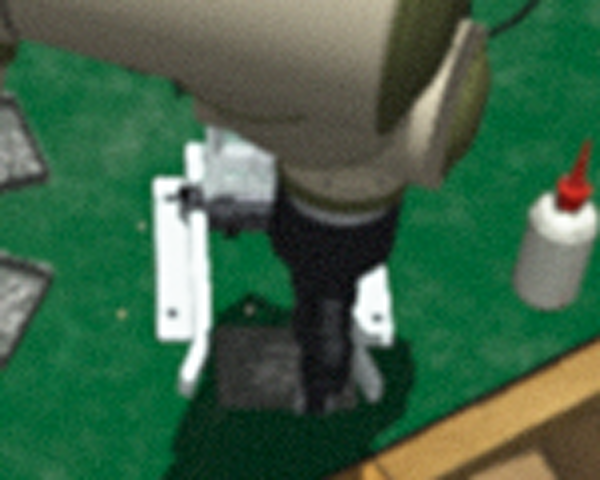

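```bash
python3 - <<'E'
from h import *
np.set_printoptions(precision=1,suppress=True)
s,c=pickle.load(open("w10.pkl","rb")); M=wM(s,c)
for uv in [(415,150),(450,151),(600,151),(330,122),(480,341),(540,346),(610,346)]: print(uv,dk(plane(c,*uv,18,M)),dk(pt(c,*uv,M)))
for uv in [(241,159),(396,159),(387,374),(252,374)]: print("tray",dk(plane(c,*uv,-7.9+34.7+16,M)))
E
```

```text
(415, 150) [18.  45.7 18. ] [18.1 45.7 17.6]
(450, 151) [32.4 45.3 18. ] [38.7 44.6  0.6]
(600, 151) [94.  45.3 18. ] [107.1  44.7   1. ]
(330, 122) [-17.   56.6  18. ] [-16.6  57.    8. ]
(480, 341) [ 55.3 -42.7  18. ] [ 57.2 -45.   14.2]
(540, 346) [ 84.2 -45.4  18. ] [ 84.4 -45.6  17.7]
(610, 346) [117.6 -45.4  18. ] [118.4 -45.9  17.1]
tray [-48.4  43.4  42.8]
tray [ 5.1 43.5 42.8]
tray [  6.4 -42.6  42.8]
tray [-48.7 -42.7  42.8]
```

The tray is centred to 0.4 mm and square to the rails. I'll lower it gently.

>>> carry_out(plan=[[48,[0,0,10],[0,0,0]],[48,[0,0,8],[0,0,0]],[48,[0,0,4],[0,0,0]],[48,[0,0,2],[0,0,0]],[48,[0,0,1],[0,0,0]],[48,[0,0,0],[0,0,0]],[48,[0,0,0],[0,0,0]]])

```text
time_s: 9.15
eef_pos: [385.0, -337.8, -33.5]
ee_rot: [0.0, 0.881, 0.474, 0.0]
force: [-0.6, -0.2, -0.9]
grip_width: 0.636
```

>>> carry_out(plan=[[48,[0,0,0.7],[0,0,0]],[48,[0,0,0],[0,0,0]],[48,[0,0,0],[0,0,0]]])

```text
time_s: 9.4
eef_pos: [385.0, -337.7, -34.2]
ee_rot: [0.0, 0.881, 0.474, 0.0]
force: [0.4, 1.2, -0.6]
grip_width: 0.637
```

>>> carry_out(plan=[[48,[0,0,0.4],[0,0,0]],[70,[0,0,0],[0,0,0]],[70,[0,0,0],[0,0,0]],[70,[0,0,0],[0,0,0]],[70,[0,0,-5],[0,0,0]],[70,[0,0,-15],[0,0,0]],[70,[0,0,-30],[0,0,0]],[70,[0,0,-30],[0,0,0]],[70,[0,0,-15],[0,0,0]],[70,[0,0,0],[0,0,0]]])

```text
time_s: 10.23
eef_pos: [386.2, -339.3, 64.0]
ee_rot: [0.003, 0.881, 0.474, 0.0]
force: [1.3, -1.1, -0.0]
grip_width: 0.82
```

```bash
python3 - <<'E'
from h import *
np.set_printoptions(precision=2,suppress=True)
s=ctrl.sense(); c=cap("wrist"); cv2.imwrite("pics/wrist11.png",c["color"]); print(s["eef_pos"],dk(s["eef_pos"]),s["force"],s["grip_width"]*85.4)
pickle.dump((s,c),open("w11.pkl","wb"))
E
```

```text
[ 386.17 -339.27   64.01] [-20.41 -17.23  64.01] [ 1.31 -1.1  -0.01] 70.00321463070439
```

View pics/wrist11.png

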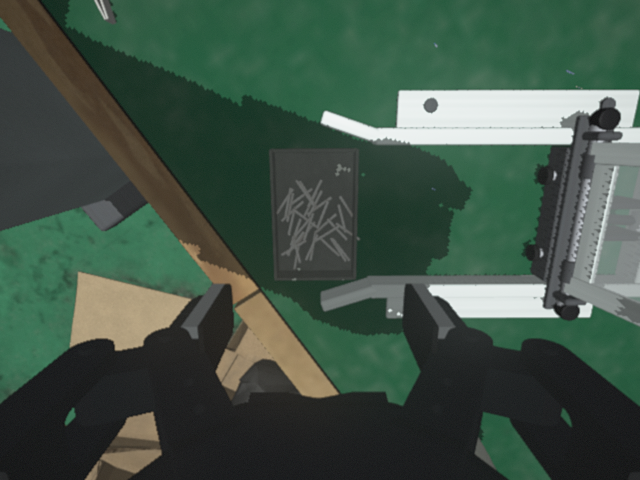

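```bash
python3 - <<'E'
from h import *
np.set_printoptions(precision=2,suppress=True)
s=ctrl.sense(); print(s["joints"], s["time_s"])
s,c=pickle.load(open("w11.pkl","rb")); M=wM(s,c)
for uv in [(270,150),(357,150),(355,279),(275,280)]: print("tray",dk(plane(c,*uv,16,M)))
for uv in [(536,172),(526,250)]: print("bump",dk(plane(c,*uv,10,M)),dk(pt(c,*uv,M)),dk(pt(c,uv[0]+4,uv[1],M)))
E
```

```text
[-0.95  0.44  1.71 -0.    1.   -0.37] 10.2833
tray [-49.41  42.07  16.  ]
tray [ 3.75 42.03 16.  ]
tray [  4.8  -42.62  16.  ]
tray [-49.1 -43.2  16. ]
bump [119.31  28.02  10.  ] [124.46  27.21   1.54] [123.56  27.75   7.27]
bump [120.93 -24.31  10.  ] [123.35 -25.58   6.06] [123.25 -24.11  10.64]
```

>>> carry_out(plan=[[40,[0,0,0],[0,0,-1]],[40,[0,0,0],[0,0,-1]],[40,[0,0,0],[0,0,-1]],[40,[0,0,0],[0,0,-1]],[40,[0,0,0],[0,0,-1]],[40,[0,0,0],[0,0,-1]],[40,[0,0,0],[0,0,-1]],[40,[0,0,0],[0,0,-1]],[40,[0,0,0],[0,0,-1]],[40,[0,0,0],[0,0,-1]],[40,[0,0,0],[0,0,-1]],[40,[0,0,0],[0,0,-1]],[40,[0,0,0],[0,0,-1]],[40,[0,0,0],[0,0,-1]],[40,[0,0,0],[0,0,-1]],[40,[20,5,0],[0,0,0]],[40,[20,6,0],[0,0,0]],[40,[15,6,0],[0,0,0]],[40,[0,0,0],[0,0,0]],[40,[0,0,0],[0,0,0]]])

```text
time_s: 11.95
eef_pos: [348.1, -292.8, 59.7]
ee_rot: [-0.0, 0.288, 0.958, 0.0]
force: [0.6, 0.3, -0.3]
grip_width: 0.469
```

```bash
python3 - <<'E'
from h import *
np.set_printoptions(precision=2,suppress=True)
s=ctrl.sense(); c=cap("wrist"); cv2.imwrite("pics/wrist12.png",c["color"]); print(s["eef_pos"],dk(s["eef_pos"]),s["force"],s["grip_width"]*85.4,s["joints"])
T=toolM(s)[:3,:3]; print("tool y yaw",np.degrees(np.arctan2(T[1,1],T[0,1])),T[:,2])
pickle.dump((s,c),open("w12.pkl","wb"))
E
```

```text
[ 348.12 -292.78   59.66] [-77.76   0.68  59.66] [ 0.61  0.34 -0.28] 40.09385080012929 [-0.96  0.33  1.87  0.    0.94 -1.95]
tool y yaw 56.58170266230334 [-0.  0. -1.]
```

View pics/wrist12.png

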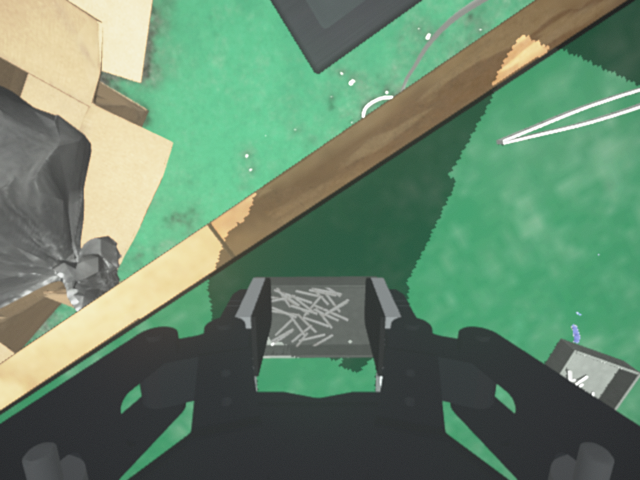

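>>> carry_out(plan=[[40,[0,-0.7,20],[0,0,0]],[40,[0,0,25],[0,0,0]],[40,[0,0,20],[0,0,0]],[40,[0,0,12],[0,0,0]],[40,[0,0,6],[0,0,0]],[40,[0,0,3],[0,0,0]],[40,[0,0,0],[0,0,0]],[40,[0,0,0],[0,0,0]],[40,[0,0,0],[0,0,0]]])

```text
time_s: 12.75
eef_pos: [348.4, -294.3, -25.0]
ee_rot: [0.001, 0.288, 0.958, -0.0]
force: [0.1, -0.4, 0.9]
grip_width: 0.47
```

```bash
python3 - <<'E'
from h import *
np.set_printoptions(precision=2,suppress=True)
s=ctrl.sense(); c=cap("wrist"); cv2.imwrite("pics/wrist13.png",c["color"]); print(dk(s["eef_pos"]),s["force"],s["grip_width"]*85.4)
c=cap("side"); i=c["color"][170:290,240:420]; cv2.imwrite("pics/side13.png",cv2.resize(i,None,fx=4,fy=4,interpolation=cv2.INTER_CUBIC))
E
```

```text
[-76.69  -0.46 -25.03] [ 0.1  -0.36  0.88] 40.12634577658292
```

View pics/wrist13.png

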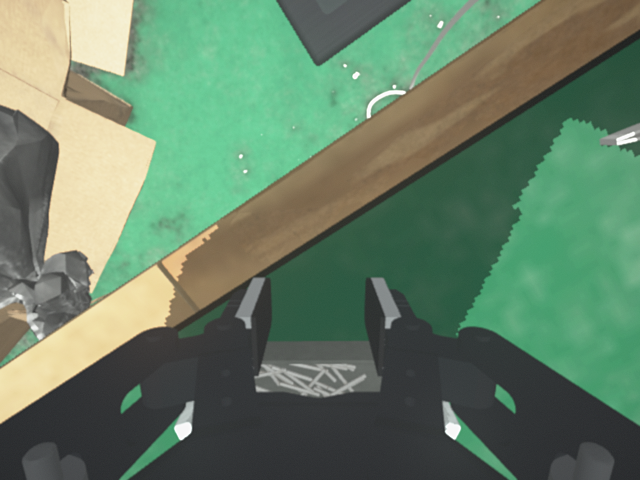

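View pics/side13.png

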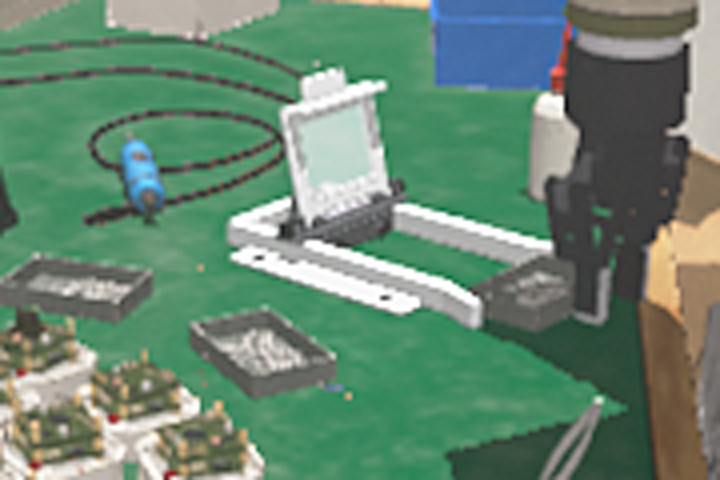

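>>> carry_out(plan=[[40,[-3,0,3],[0,0,0]],[40,[-4,0,0],[0,0,0]],[40,[-4,0,0],[0,0,0]],[40,[-2,0,0],[0,0,0]],[40,[-2,0,0],[0,0,0]],[40,[-2,0,0],[0,0,0]],[40,[-2,0,0],[0,0,0]],[40,[-3,0,0],[0,0,0]],[40,[-3,0,0],[0,0,0]],[40,[-4,0,0],[0,0,0]],[40,[-4,0,0],[0,0,0]],[40,[-4,0,0],[0,0,0]],[40,[-4,0,0],[0,0,0]],[40,[-4,0,0],[0,0,0]]])

```text
time_s: 14.02
eef_pos: [385.9, -318.8, -28.7]
ee_rot: [-0.0, 0.287, 0.958, -0.0]
force: [-0.4, 0.3, 0.8]
grip_width: 0.469
```

```bash
python3 - <<'E'
from h import *
np.set_printoptions(precision=2,suppress=True)
s=ctrl.sense(); c=cap("wrist"); cv2.imwrite("pics/wrist14.png",c["color"]); print(dk(s["eef_pos"]),s["force"],s["force"][:2]@EX,s["grip_width"]*85.4)
c=cap("side"); i=c["color"][170:290,240:420]; cv2.imwrite("pics/side14.png",cv2.resize(i,None,fx=4,fy=4,interpolation=cv2.INTER_CUBIC))
E
```

```text
[-31.87  -0.25 -28.72] [-0.41  0.35  0.79] -0.5375586743761174 40.07014926483139
```

View pics/side14.png

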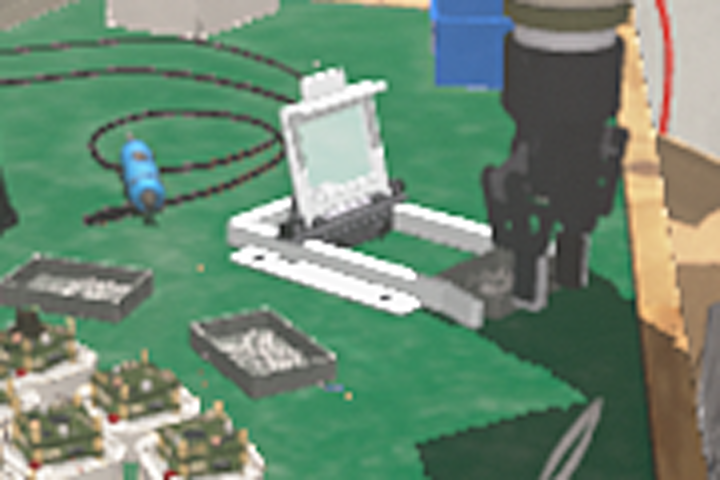

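The tray is sliding in squarely with about 0.5 N. I'll continue.

>>> carry_out(plan=[[40,[-4,0,0],[0,0,0]],[40,[-4,0,0],[0,0,0]],[40,[-4,0,0],[0,0,0]],[40,[-4,0,0],[0,0,0]],[40,[-4,0,0],[0,0,0]],[40,[-4,0,0],[0,0,0]],[40,[-4,0,0],[0,0,0]],[40,[-4,0,0],[0,0,0]],[40,[-4,0,0],[0,0,0]]])

```text
time_s: 14.87
eef_pos: [415.9, -338.6, -28.7]
ee_rot: [-0.0, 0.288, 0.958, 0.0]
force: [-1.1, 0.5, 0.2]
grip_width: 0.465
```

```bash
python3 - <<'E'
from h import *
np.set_printoptions(precision=2,suppress=True)
s=ctrl.sense(); c=cap("wrist"); cv2.imwrite("pics/wrist15.png",c["color"]); print(dk(s["eef_pos"]),s["force"],s["force"][:2]@EX,s["grip_width"]*85.4)
c=cap("side"); i=c["color"][170:290,240:420]; cv2.imwrite("pics/side15.png",cv2.resize(i,None,fx=4,fy=4,interpolation=cv2.INTER_CUBIC))
E
```

```text
[  4.08  -0.32 -28.7 ] [-1.08  0.49  0.24] -1.1717412431531942 39.68588718306239
```

View pics/side15.png

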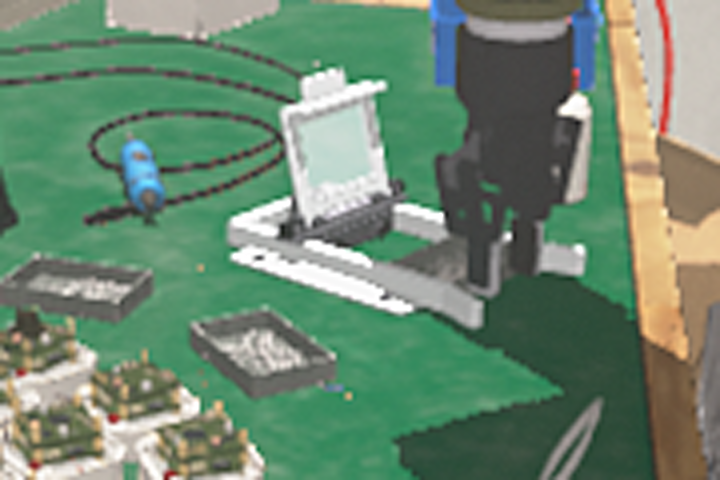

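>>> carry_out(plan=[[40,[-3,0,0],[0,0,0]],[40,[-3,0,0],[0,0,0]],[40,[-3,0,0],[0,0,0]],[40,[-3,0,0],[0,0,0]],[40,[-3,0,0],[0,0,0]],[40,[-3,0,0],[0,0,0]],[40,[-3,0,0],[0,0,0]],[40,[-3,0,0],[0,0,0]],[40,[-3,0,0],[0,0,0]],[40,[-3,0,0],[0,0,0]],[40,[-3,0,0],[0,0,0]]])

```text
time_s: 15.88
eef_pos: [443.4, -356.7, -28.7]
ee_rot: [-0.0, 0.288, 0.958, 0.0]
force: [-0.8, 1.4, -0.1]
grip_width: 0.47
```

```bash
cat > st.py <<'E'
from h import *
np.set_printoptions(precision=2,suppress=True)
s=ctrl.sense(); print(s["time_s"],dk(s["eef_pos"]),s["force"],"Fx",s["force"][:2]@EX,"Fy",s["force"][:2]@EY)
E
python3 st.py
```

```text
15.8833 [ 36.99  -0.36 -28.71] [-0.76  1.4  -0.05] Fx -1.3989225522772577 Fy 0.7499012913426344
```

Front is now at about 102 mm. From here I use small steps and read the force.

>>> carry_out(plan=[[40,[-2,0,0],[0,0,0]],[40,[-2,0,0],[0,0,0]],[40,[-2,0,0],[0,0,0]],[40,[-1,0,0],[0,0,0]],[40,[-1,0,0],[0,0,0]],[40,[-1,0,0],[0,0,0]],[40,[-1,0,0],[0,0,0]],[40,[0,0,0],[0,0,0]]])

```text
time_s: 16.55
eef_pos: [451.7, -362.2, -28.7]
ee_rot: [0.0, 0.288, 0.958, -0.0]
force: [0.1, 1.1, -0.2]
grip_width: 0.465
```

```bash
python3 st.py
```

```text
16.55 [ 46.92  -0.38 -28.67] [ 0.13  1.12 -0.19] Fx -0.5035786983166034 Fy 1.0064806993759121
```

>>> carry_out(plan=[[40,[-1,0,0],[0,0,0]],[40,[-1,0,0],[0,0,0]],[40,[-1,0,0],[0,0,0]],[40,[0,0,0],[0,0,0]]])

```text
time_s: 16.88
eef_pos: [454.2, -363.9, -28.7]
ee_rot: [0.0, 0.288, 0.958, -0.0]
force: [0.2, -0.7, 0.0]
grip_width: 0.471
```

```bash
python3 st.py; python3 - <<'E'
from h import *
c=cap("side"); i=c["color"][170:290,240:420]; cv2.imwrite("pics/side16.png",cv2.resize(i,None,fx=4,fy=4,interpolation=cv2.INTER_CUBIC))
c=cap("wrist"); cv2.imwrite("pics/wrist16.png",c["color"])
E
```

```text
16.8833 [ 49.95  -0.41 -28.7 ] [ 0.21 -0.74  0.03] Fx 0.5776119267821958 Fy -0.5041633493773865
```

View pics/side16.png

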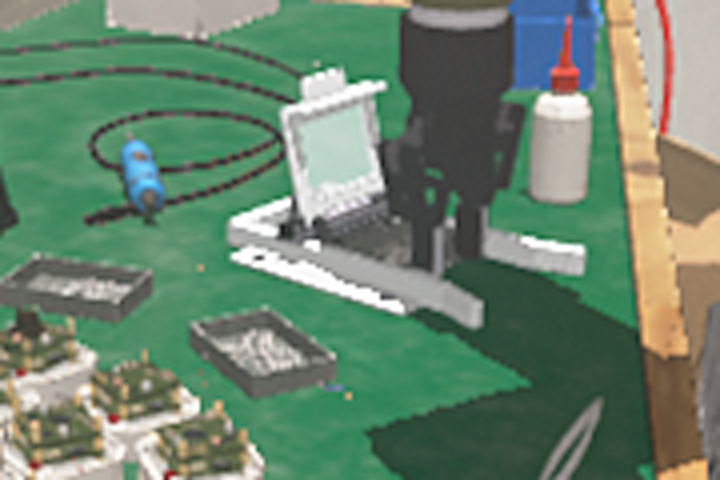

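View pics/wrist16.png

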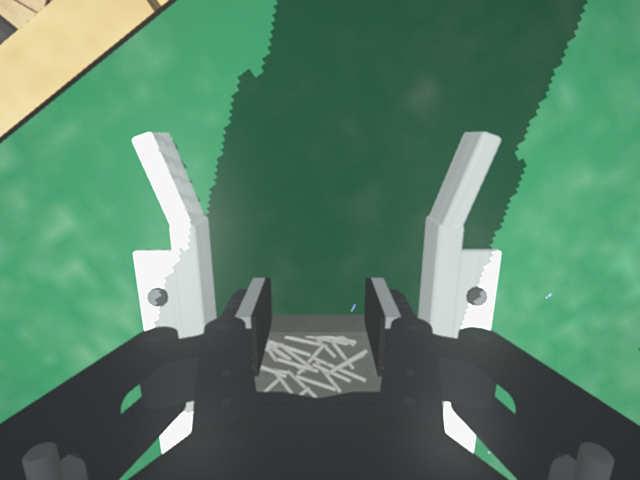

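>>> carry_out(plan=[[40,[-1,0,0],[0,0,0]],[40,[-1,0,0],[0,0,0]],[40,[0,0,0],[0,0,0]]])

```text
time_s: 17.23
eef_pos: [455.8, -365.0, -28.7]
ee_rot: [0.0, 0.288, 0.958, -0.0]
force: [-0.7, 0.3, 0.1]
grip_width: 0.468
```

```bash
python3 st.py
```

```text
17.2333 [ 51.9   -0.38 -28.69] [-0.68  0.29  0.13] Fx -0.7249649110417039 Fy -0.13461112675697
```

>>> carry_out(plan=[[40,[-1,0,0],[0,0,0]],[40,[0,0,0],[0,0,0]]])

```text
time_s: 17.4
eef_pos: [456.6, -365.5, -28.7]
ee_rot: [0.0, 0.288, 0.958, -0.0]
force: [0.4, -0.1, -0.5]
grip_width: 0.47
```

```bash
python3 st.py
```

```text
17.4 [ 52.84  -0.38 -28.71] [ 0.36 -0.05 -0.51] Fx 0.32571352306904083 Fy 0.15444799677636054
```

>>> carry_out(plan=[[40,[-1,0,0],[0,0,0]],[40,[0,0,0],[0,0,0]]])

```text
time_s: 17.57
eef_pos: [457.5, -366.0, -28.7]
ee_rot: [0.0, 0.288, 0.958, -0.0]
force: [-0.4, 0.9, -0.9]
grip_width: 0.468
```

```bash
python3 st.py
```

```text
17.5667 [ 53.85  -0.37 -28.68] [-0.39  0.89 -0.88] Fx -0.816195775055224 Fy 0.5249142328936359
```

Front is at about 119.5 mm, and there is no contact above the noise yet.

>>> carry_out(plan=[[40,[-1,0,0],[0,0,0]],[40,[0,0,0],[0,0,0]]])

```text
time_s: 17.73
eef_pos: [458.3, -366.6, -28.7]
ee_rot: [0.0, 0.288, 0.958, -0.0]
force: [-0.8, 0.1, -0.1]
grip_width: 0.468
```

```bash
python3 st.py
```

```text
17.7333 [ 54.84  -0.4  -28.7 ] [-0.78  0.12 -0.12] Fx -0.7227155624371587 Fy -0.32867991764922966
```

>>> carry_out(plan=[[40,[-1,0,0],[0,0,0]],[40,[0,0,0],[0,0,0]]])

```text
time_s: 17.9
eef_pos: [459.2, -367.1, -28.7]
ee_rot: [0.0, 0.288, 0.958, -0.0]
force: [0.3, 0.5, 0.3]
grip_width: 0.47
```

```bash
python3 st.py
```

```text
17.9 [ 55.87  -0.39 -28.69] [0.28 0.48 0.31] Fx -0.031132213419773687 Fy 0.5601042150227101
```

>>> carry_out(plan=[[40,[-1,0,0],[0,0,0]],[40,[0,0,0],[0,0,0]]])

```text
time_s: 18.07
eef_pos: [460.0, -367.7, -28.7]
ee_rot: [0.0, 0.288, 0.958, -0.0]
force: [-0.5, 0.4, 1.0]
grip_width: 0.469
```

```bash
python3 st.py
```

```text
18.0667 [ 56.86  -0.4  -28.72] [-0.55  0.41  0.99] Fx -0.6798629429604499 Fy 0.03791411391190703
```

>>> carry_out(plan=[[40,[-0.8,0,0],[0,0,0]],[40,[0,0,0],[0,0,0]]])

```text
time_s: 18.23
eef_pos: [460.6, -368.1, -28.7]
ee_rot: [0.0, 0.288, 0.958, -0.0]
force: [0.5, 0.5, 0.3]
grip_width: 0.466
```

```bash
python3 st.py
```

```text
18.2333 [ 57.63  -0.4  -28.7 ] [0.46 0.45 0.35] Fx 0.13458947309769087 Fy 0.632310154112736
```

>>> carry_out(plan=[[40,[-0.8,0,0],[0,0,0]],[40,[0,0,0],[0,0,0]]])

```text
time_s: 18.4
eef_pos: [461.2, -368.5, -28.7]
ee_rot: [-0.0, 0.288, 0.958, 0.0]
force: [0.3, 0.1, -0.2]
grip_width: 0.467
```

```bash
python3 st.py
```

```text
18.4 [ 58.35  -0.38 -28.71] [ 0.26  0.05 -0.2 ] Fx 0.19182419354704777 Fy 0.18972760494251964
```

>>> carry_out(plan=[[40,[-0.8,0,0],[0,0,0]],[40,[0,0,0],[0,0,0]]])

```text
time_s: 18.57
eef_pos: [461.7, -368.8, -28.7]
ee_rot: [-0.0, 0.287, 0.958, 0.0]
force: [-3.2, 1.3, 2.2]
grip_width: 0.465
```

```bash
python3 st.py; python3 - <<'E'
from h import *
for n,b in (("scene",(360,160,450,270)),("side",(280,180,380,260))):
    c=cap(n); i=c["color"][b[1]:b[3],b[0]:b[2]]; cv2.imwrite(f"pics/{n}17.png",cv2.resize(i,None,fx=5,fy=5,interpolation=cv2.INTER_CUBIC))
E
```

```text
18.5667 [ 58.87  -0.38 -28.73] [-3.17  1.25  2.22] Fx -3.333117228790046 Fy -0.6966644226555675
```

View pics/side17.png

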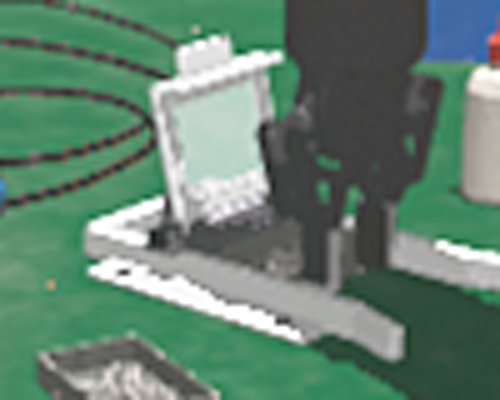

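View pics/scene17.png

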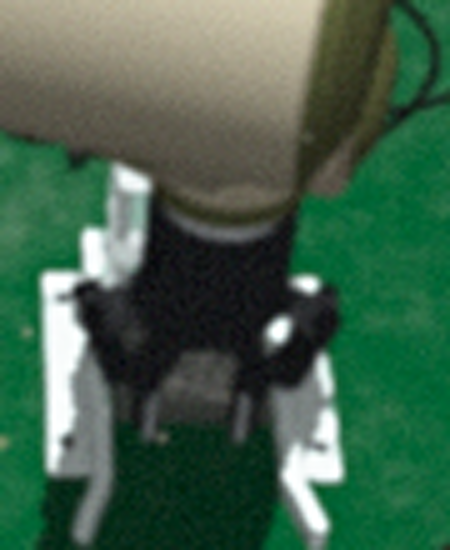

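>>> carry_out(plan=[[40,[-0.4,0,0],[0,0,0]],[40,[0,0,0],[0,0,0]]])

```text
time_s: 18.83
eef_pos: [462.0, -369.0, -28.7]
ee_rot: [-0.0, 0.288, 0.958, 0.0]
force: [-2.2, 1.6, 3.0]
grip_width: 0.47
```

```bash
python3 st.py
```

```text
18.8333 [ 59.25  -0.41 -28.73] [-2.21  1.6   3.  ] Fx -2.7304230863362626 Fy 0.12188588835033781
```

Contact with the bumpers is confirmed at about 3 N. I'll back off slowly, then rise and look.

>>> carry_out(plan=[[40,[0.5,0,0],[0,0,0]],[40,[0.5,0,0],[0,0,0]],[40,[0.5,0,0],[0,0,0]],[40,[0.5,0,0],[0,0,0]],[40,[1,0,0],[0,0,0]],[40,[4,0,0],[0,0,0]],[40,[8,0,0],[0,0,0]],[40,[15,0,-5],[0,0,0]],[40,[20,0,-20],[0,0,0]],[40,[25,0,-30],[0,0,0]],[40,[25,0,-30],[0,0,0]],[40,[25,0,-30],[0,0,0]],[40,[20,0,-30],[0,0,0]],[40,[10,0,-20],[0,0,0]],[40,[0,0,0],[0,0,0]],[40,[0,0,0],[0,0,0]]])

```text
time_s: 20.17
eef_pos: [332.9, -284.0, 137.1]
ee_rot: [0.001, 0.288, 0.958, -0.001]
force: [0.4, -0.1, -0.6]
grip_width: 0.465
```

```bash
python3 st.py; python3 - <<'E'
from h import *
c=cap("wrist"); s=ctrl.sense(); pickle.dump((s,c),open("w18.pkl","wb")); cv2.imwrite("pics/wrist18.png",c["color"])
for n,b in (("scene",(350,160,480,270)),("side",(270,170,400,270))):
    c=cap(n); pickle.dump(c,open(n+"18.pkl","wb")); i=c["color"][b[1]:b[3],b[0]:b[2]]; cv2.imwrite(f"pics/{n}18.png",cv2.resize(i,None,fx=5,fy=5,interpolation=cv2.INTER_CUBIC))
E
```

```text
20.1667 [-95.34  -0.36 137.08] [ 0.36 -0.13 -0.56] Fx 0.37624977805941634 Fy 0.0861164869167304
```

View pics/wrist18.png

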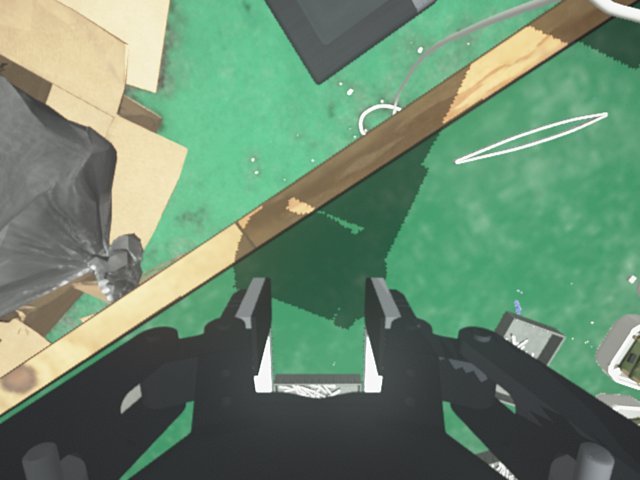

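View pics/scene18.png

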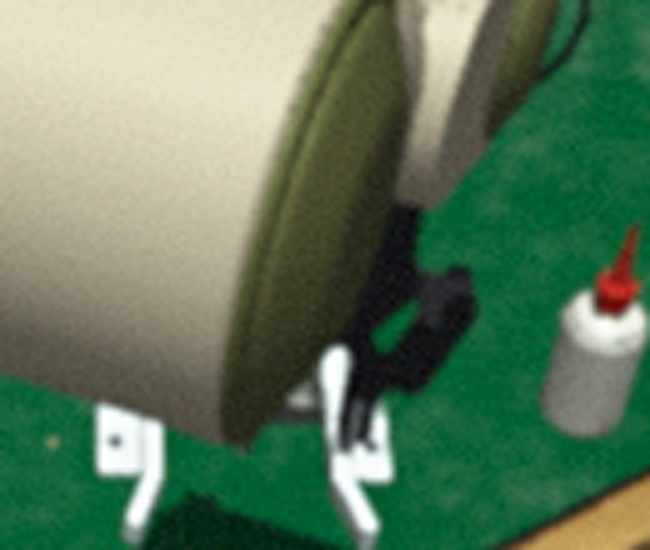

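View pics/side18.png

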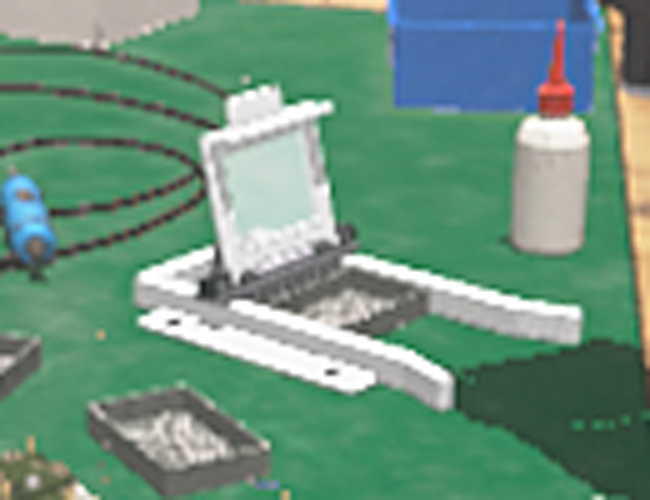

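Side view: the tray lies seated against the hinge block between the rails, square and level, and the cover still stands. The contact puts the bumper face near dock x = 124, so the hinge is at about 141. Next I shut the fingers and pass over the cover to stand behind it.

>>> carry_out(plan=[[0,[-10,0,-5],[0,0,0]],[0,[-25,0,-10],[0,0,0]],[0,[-30,0,0],[0,0,0]],[0,[-30,0,0],[0,0,0]],[0,[-30,0,0],[0,0,0]],[0,[-30,0,0],[0,0,0]],[0,[-30,0,0],[0,0,0]],[0,[-30,0,0],[0,0,0]],[0,[-30,0,0],[0,0,0]],[0,[-25,0,0],[0,0,0]],[0,[-12,0,0],[0,0,0]],[0,[-4,0,0],[0,0,0]],[0,[0,0,0],[0,0,0]],[0,[0,0,0],[0,0,0]]])

```text
time_s: 21.48
eef_pos: [571.1, -440.9, 150.2]
ee_rot: [-0.001, 0.287, 0.958, 0.0]
force: [-1.0, 0.2, -0.2]
grip_width: -0.0
```

```bash
python3 st.py; python3 - <<'E'
from h import *
c=cap("wrist"); s=ctrl.sense(); pickle.dump((s,c),open("w19.pkl","wb")); cv2.imwrite("pics/wrist19.png",c["color"]); print(s["joints"],s["grip_width"])
for n,b in (("side",(230,70,430,270)),):
    c=cap(n); pickle.dump(c,open(n+"19.pkl","wb")); i=c["color"][b[1]:b[3],b[0]:b[2]]; cv2.imwrite(f"pics/{n}19.png",cv2.resize(i,None,fx=3,fy=3,interpolation=cv2.INTER_CUBIC))
E
```

```text
21.4833 [189.92  -0.41 150.2 ] [-0.97  0.17 -0.25] Fx -0.9035573644560264 Fy -0.3853516000200849
[-8.19380382e-01  8.10318179e-01  8.22908940e-01 -4.36633324e-05
  1.50941142e+00 -1.80685402e+00] -0.00042355491178366656
```

View pics/wrist19.png

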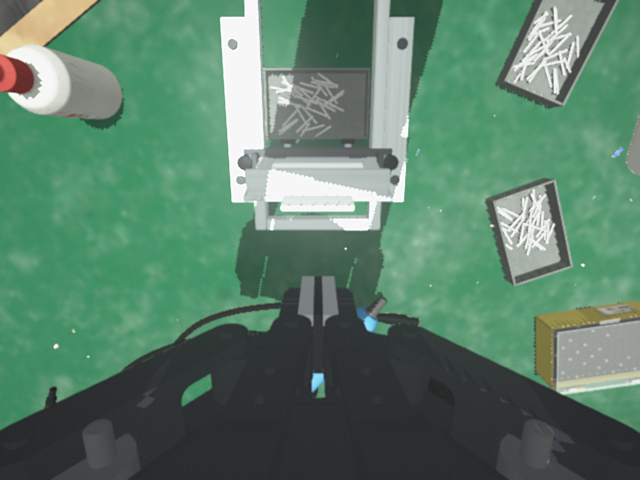

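View pics/side19.png

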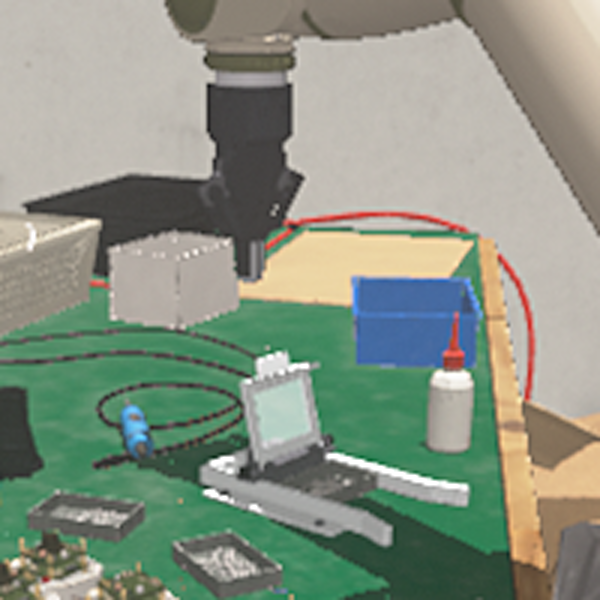

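The tray touches both bumpers (px (290,142) and (350,142)), square between the rails. The cover's tab is at (318,203), and the fingertips are at (318,280) behind it.

```bash
python3 - <<'E'
from h import *
np.set_printoptions(precision=1,suppress=True)
s,c=pickle.load(open("w19.pkl","rb")); M=wM(s,c)
print("tray corners")
for uv in [(264,69),(369,69),(369,140),(264,140),(316,68),(316,141)]: print(uv,dk(plane(c,*uv,16,M)))
print("pts")
for uv in [(318,195),(318,200),(318,203),(318,208),(318,213),(290,203),(318,222),(318,226),(270,215),(270,226),(372,226),(244,160),(390,160),(318,155),(318,165),(318,175),(318,185),(310,280),(325,280),(318,290),(300,300),(270,330)]: print(uv,dk(pt(c,*uv,M)))
i=c["color"][40:300,200:430]; cv2.imwrite("pics/w19c.png",cv2.resize(i,None,fx=2.3*1.3,fy=2.3,interpolation=cv2.INTER_CUBIC))
E
```

```text
tray corners
(264, 69) [ 70.2 -42.8  16. ]
(369, 69) [70.2 41.4 16. ]
(369, 140) [125.3  43.4  16. ]
(264, 140) [125.2 -45.   16. ]
(316, 68) [69.5 -1.1 16. ]
(316, 141) [126.1  -1.2  16. ]
pts
(318, 195) [157.7   0.4 107.6]
(318, 200) [159.8   0.3 114. ]
(318, 203) [160.8   0.3 118.3]
(318, 208) [163.3   0.3 121. ]
(318, 213) [190.8   0.4   1.8]
(290, 203) [160.6 -16.1 119.3]
(318, 222) [195.3   0.4  19. ]
(318, 226) [199.    0.4  19. ]
(270, 215) [192.2 -43.9   3.8]
(270, 226) [199.  -42.2  18.9]
(372, 226) [199.1  48.3  18.8]
(244, 160) [140.8 -59.4  32.3]
(390, 160) [140.9  58.8  31.7]
(318, 155) [137.2   0.4  25.2]
(318, 165) [143.7   0.4  47.8]
(318, 175) [145.4   0.4 107.7]
(318, 185) [151.6   0.4 107. ]
(310, 280) [178.7  -2.9 193.9]
(325, 280) [178.    3.  195.7]
(318, 290) [178.8   0.3 203.5]
(300, 300) [179.   -6.1 211.6]
(270, 330) [178.5 -14.  233. ]
```

View pics/w19c.png

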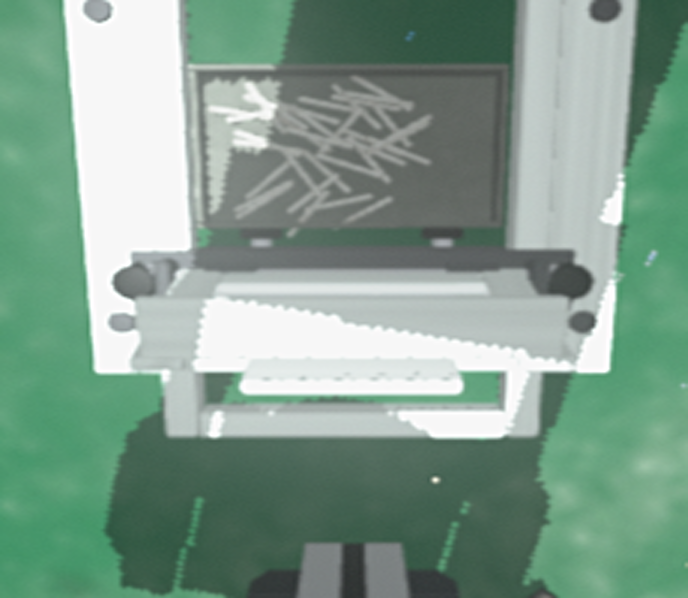

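Measured: tray rear face at 70 and front at 125 mm; tab end at x≈163, z≈120, which agrees with a hinge at x≈141. I'll descend behind it, with 14 mm of clearance.

>>> carry_out(plan=[[0,[0,0,15],[0,0,0]],[0,[0,0,30],[0,0,0]],[0,[0,0,30],[0,0,0]],[0,[0,0,20],[0,0,0]],[0,[0,0,10],[0,0,0]],[0,[0,0,5],[0,0,0]],[0,[0,0,0],[0,0,0]],[0,[0,0,0],[0,0,0]]])

```text
time_s: 22.25
eef_pos: [572.0, -441.8, 43.0]
ee_rot: [0.001, 0.288, 0.958, -0.001]
force: [0.3, -0.8, 0.5]
grip_width: 0.002
```

```bash
python3 st.py; python3 - <<'E'
from h import *
c=cap("wrist"); s=ctrl.sense(); pickle.dump((s,c),open("w20.pkl","wb")); cv2.imwrite("pics/wrist20.png",c["color"])
for n,b in (("side",(230,120,430,270)),):
    c=cap(n); pickle.dump(c,open(n+"20.pkl","wb")); i=c["color"][b[1]:b[3],b[0]:b[2]]; cv2.imwrite(f"pics/{n}20.png",cv2.resize(i,None,fx=4,fy=4,interpolation=cv2.INTER_CUBIC))
E
```

```text
22.25 [191.12  -0.73  43.02] [ 0.27 -0.82  0.52] Fx 0.6726569171179618 Fy -0.5341542330512925
```

View pics/wrist20.png

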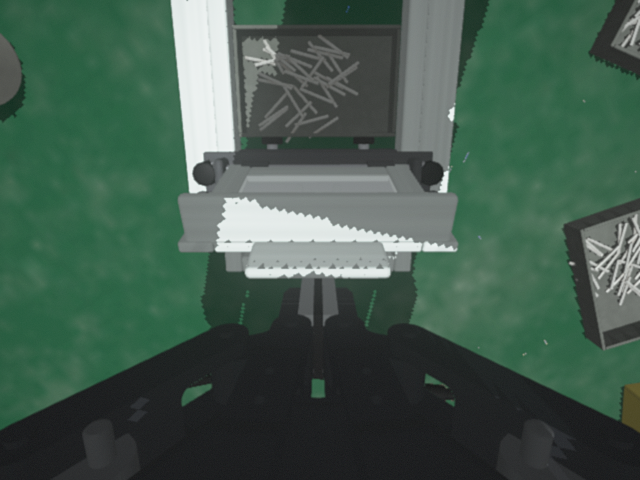

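View pics/side20.png

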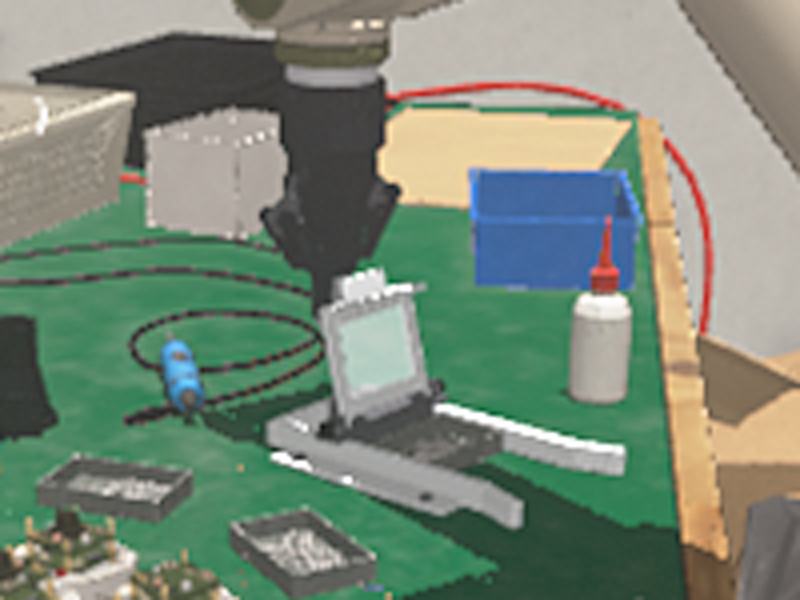

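Fingers sit centred behind the tab, and the gripper body is clear above it. I'll start pushing toward the mouth.

>>> carry_out(plan=[[0,[4,0,0],[0,0,0]],[0,[4,0,0],[0,0,0]],[0,[2,0,0],[0,0,0]],[0,[2,0,0],[0,0,0]],[0,[2,0,0],[0,0,0]],[0,[2,0,0],[0,0,0]],[0,[2,0,0],[0,0,0]],[0,[2,0,0],[0,0,0]]])

```text
time_s: 23.02
eef_pos: [554.9, -430.4, 41.6]
ee_rot: [0.0, 0.288, 0.958, -0.0]
force: [3.8, -1.5, 1.7]
grip_width: 0.001
```

```bash
python3 st.py
```

```text
23.0167 [170.66  -0.58  41.64] [ 3.77 -1.52  1.69] Fx 3.987544090695105 Fy 0.8008202438140326
```

>>> carry_out(plan=[[0,[2,0,0],[0,0,0]],[0,[2,0,0],[0,0,0]],[0,[2,0,0],[0,0,0]],[0,[2,0,0],[0,0,0]],[0,[2,0,0],[0,0,0]]])

```text
time_s: 23.43
eef_pos: [546.3, -424.6, 41.2]
ee_rot: [-0.0, 0.287, 0.958, 0.0]
force: [3.4, -1.8, 0.8]
grip_width: -0.001
```

```bash
python3 st.py; python3 - <<'E'
from h import *
c=cap("wrist"); cv2.imwrite("pics/wrist21.png",c["color"])
for n,b in (("side",(230,120,430,270)),):
    c=cap(n); i=c["color"][b[1]:b[3],b[0]:b[2]]; cv2.imwrite(f"pics/{n}21.png",cv2.resize(i,None,fx=4,fy=4,interpolation=cv2.INTER_CUBIC))
E
```

```text
23.4333 [160.23  -0.48  41.23] [ 3.41 -1.82  0.84] Fx 3.8525771906308384 Fy 0.3557472269134135
```

View pics/side21.png

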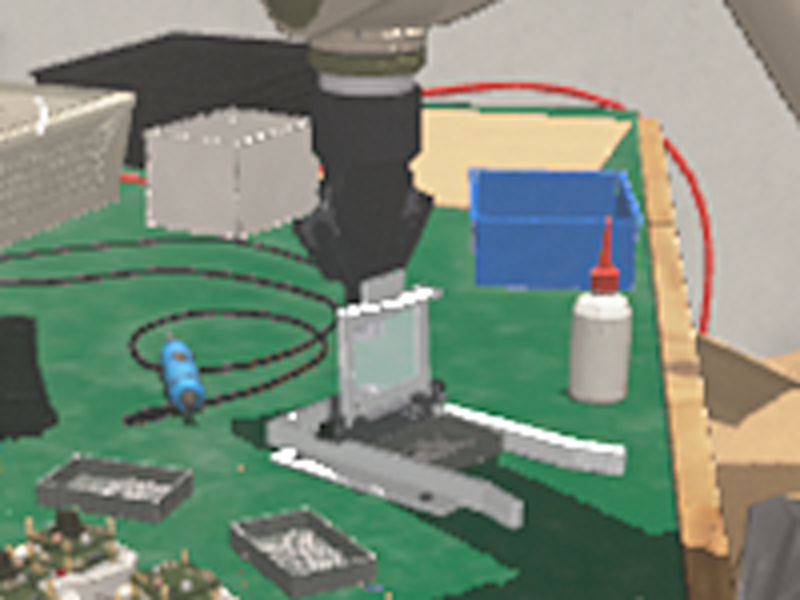

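View pics/wrist21.png

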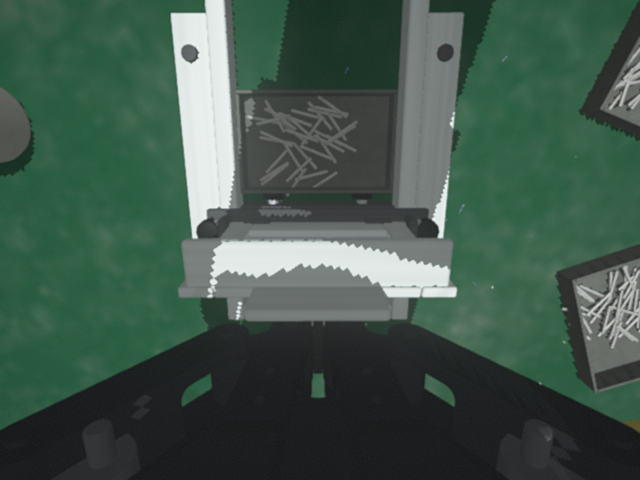

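The cover is coming upright at about 4 N, as expected. I'll continue.

>>> carry_out(plan=[[0,[2,0,0],[0,0,0]],[0,[2,0,0],[0,0,0]],[0,[2,0,0],[0,0,0]],[0,[2,0,0],[0,0,0]],[0,[2,0,0],[0,0,0]],[0,[2,0,0],[0,0,0]],[0,[2,0,0],[0,0,0]]])

```text
time_s: 24.12
eef_pos: [534.8, -417.0, 41.0]
ee_rot: [0.0, 0.288, 0.958, -0.0]
force: [5.6, -4.3, -4.7]
grip_width: -0.0
```

```bash
python3 st.py
```

```text
24.1167 [146.46  -0.49  40.97] [ 5.63 -4.31 -4.73] Fx 7.07688875448542 Fy -0.503451735962962
```

>>> carry_out(plan=[[0,[2,0,0],[0,0,0]],[0,[2,0,0],[0,0,0]],[0,[2,0,0],[0,0,0]],[0,[2,0,0],[0,0,0]],[0,[2,0,0],[0,0,0]],[0,[2,0,0],[0,0,0]],[0,[2,0,0],[0,0,0]]])

```text
time_s: 24.7
eef_pos: [523.1, -409.2, 41.1]
ee_rot: [0.0, 0.288, 0.958, 0.0]
force: [3.5, -3.2, -1.7]
grip_width: -0.0
```

```bash
python3 st.py; python3 - <<'E'
from h import *
for n,b in (("side",(230,120,430,270)),):
    c=cap(n); i=c["color"][b[1]:b[3],b[0]:b[2]]; cv2.imwrite(f"pics/{n}22.png",cv2.resize(i,None,fx=4,fy=4,interpolation=cv2.INTER_CUBIC))
E
```

```text
24.7 [132.41  -0.39  41.1 ] [ 3.49 -3.16 -1.75] Fx 4.6496283668715925 Fy -0.7204510657954726
```

View pics/side22.png

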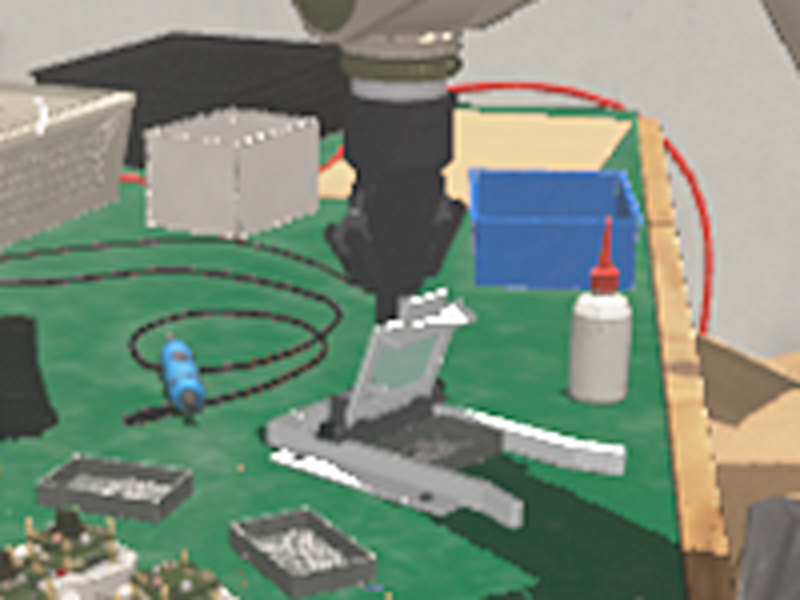

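>>> carry_out(plan=[[0,[2,0,0],[0,0,0]],[0,[2,0,0],[0,0,0]],[0,[2,0,0],[0,0,0]],[0,[2,0,0],[0,0,0]],[0,[2,0,0],[0,0,0]],[0,[2,0,0],[0,0,0]]])

```text
time_s: 25.25
eef_pos: [512.7, -402.5, 41.3]
ee_rot: [-0.0, 0.288, 0.958, 0.0]
force: [2.6, -1.0, -0.4]
grip_width: -0.001
```

```bash
python3 st.py
```

```text
25.25 [120.07  -0.48  41.29] [ 2.64 -1.   -0.39] Fx 2.753075325217378 Fy 0.6188900947751073
```

>>> carry_out(plan=[[0,[2,0,0],[0,0,0]],[0,[2,0,0],[0,0,0]],[0,[2,0,0],[0,0,0]],[0,[2,0,0],[0,0,0]],[0,[2,0,0],[0,0,0]]])

```text
time_s: 25.67
eef_pos: [504.4, -397.0, 41.2]
ee_rot: [-0.0, 0.288, 0.958, 0.0]
force: [0.2, 0.1, -0.0]
grip_width: 0.003
```

```bash
python3 st.py; python3 - <<'E'
from h import *
for n,b in (("side",(230,120,430,270)),):
    c=cap(n); i=c["color"][b[1]:b[3],b[0]:b[2]]; cv2.imwrite(f"pics/{n}23.png",cv2.resize(i,None,fx=4,fy=4,interpolation=cv2.INTER_CUBIC))
E
```

```text
25.6667 [110.09  -0.42  41.17] [ 0.16  0.09 -0.01] Fx 0.08141368298159248 Fy 0.15895481399551573
```

View pics/side23.png

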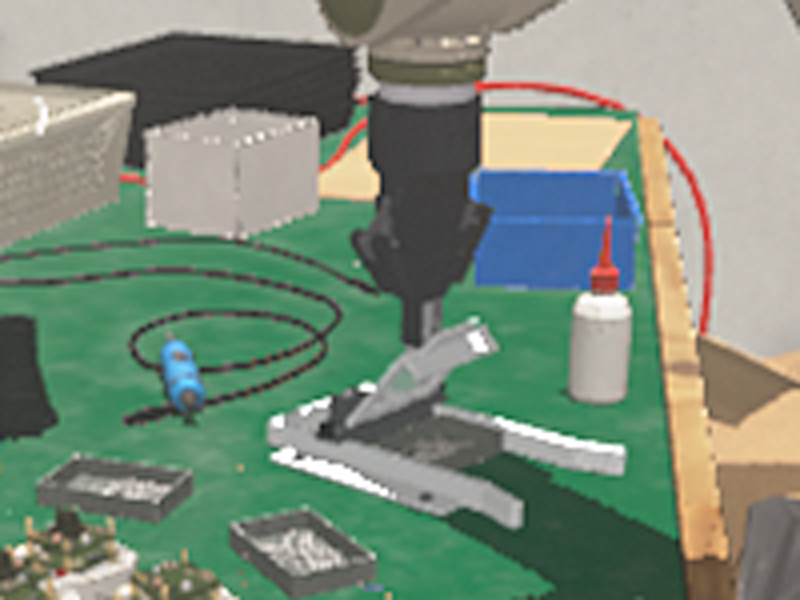

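Force has gone to zero and the cover is tipping on its own. I'll hold a few rows and look.

>>> carry_out(plan=[[0,[0,0,0],[0,0,0]],[0,[0,0,0],[0,0,0]],[0,[0,0,0],[0,0,0]],[0,[0,0,0],[0,0,0]],[0,[0,0,0],[0,0,0]],[0,[0,0,0],[0,0,0]]])

```text
time_s: 26.22
eef_pos: [504.8, -397.2, 41.2]
ee_rot: [-0.0, 0.287, 0.958, 0.0]
force: [0.7, -0.6, 0.1]
grip_width: -0.003
```

```bash
python3 st.py; python3 - <<'E'
from h import *
for n,b in (("side",(230,120,430,270)),):
    c=cap(n); i=c["color"][b[1]:b[3],b[0]:b[2]]; cv2.imwrite(f"pics/{n}24.png",cv2.resize(i,None,fx=4,fy=4,interpolation=cv2.INTER_CUBIC))
E
```

```text
26.2167 [110.49  -0.43  41.25] [ 0.73 -0.59  0.06] Fx 0.9357769137183799 Fy -0.08829206400630639
```

View pics/side24.png

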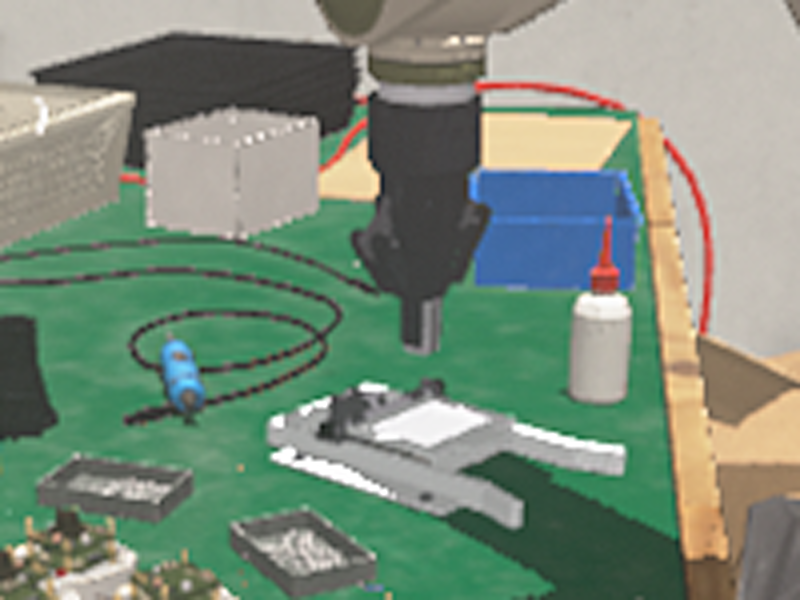

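It snapped shut. I'll lift away and check that it is level, with the lip down in front of the tray.

>>> carry_out(plan=[[0,[0,0,-20],[0,0,0]],[0,[-10,0,-30],[0,0,0]],[0,[-20,0,-30],[0,0,0]],[0,[-25,0,-30],[0,0,0]],[0,[-15,0,-10],[0,0,0]],[0,[0,0,0],[0,0,0]],[0,[0,0,0],[0,0,0]],[0,[0,0,0],[0,0,0]]])

```text
time_s: 26.93
eef_pos: [562.4, -435.1, 159.7]
ee_rot: [-0.001, 0.288, 0.958, 0.001]
force: [-0.6, -1.0, -0.4]
grip_width: -0.003
```

```bash
python3 st.py; python3 - <<'E'
from h import *
np.set_printoptions(precision=1,suppress=True)
s=ctrl.sense(); c=cap("wrist"); pickle.dump((s,c),open("w25.pkl","wb")); i=c["color"][0:320,120:520]; cv2.imwrite("pics/wrist25.png",cv2.resize(i,None,fx=1.9,fy=1.8,interpolation=cv2.INTER_CUBIC))
M=wM(s,c)
for v in range(20,200,8): print(v,dk(pt(c,318,v,M)),dk(pt(c,270,v,M)),dk(pt(c,365,v,M)))
for n,b in (("side",(290,200,400,260)),("scene",(350,180,480,280))):
    c=cap(n); i=c["color"][b[1]:b[3],b[0]:b[2]]; cv2.imwrite(f"pics/{n}25.png",cv2.resize(i,None,fx=6,fy=6,interpolation=cv2.INTER_CUBIC))
cv2.imwrite("pics/scene25f.png",cap("scene")["color"])
E
```

```text
26.9333 [179.47  -0.41 159.67] [-0.59 -0.98 -0.39] Fx 0.04415079403542421 Fy -1.1428536904708608
20 [17.3  0.7 -0.2] [ 17.5 -39.5   0.4] [17.5 40.1  0.3]
28 [23.1  0.7 -1.1] [ 23.6 -39.7   0.8] [23.7 40.2  1.1]
36 [29.4  0.7 -0.1] [ 29.4 -40.   -0.3] [29.6 40.5  0.4]
44 [35.6  0.7  0. ] [ 36.  -40.    1.9] [35.8 40.6  0.9]
52 [47.5  0.6 26.8] [ 42.  -40.3   0.9] [42.1 40.8  1.3]
60 [53.1  0.6 25.7] [ 48.  -40.7  -0.4] [48.2 41.1  0.5]
68 [59.3  0.6 27.8] [ 54.4 -40.9   0. ] [54.6 41.3  0.6]
76 [64.9  0.6 25.8] [ 65.  -37.8  26.8] [65.1 38.3 26.8]
84 [70.9  0.6 26.2] [ 71. -38.  27.] [71.  38.5 26.5]
92 [77.1  0.6 27. ] [ 76.9 -38.4  25.9] [77.1 38.6 26.8]
100 [83.1  0.6 26. ] [ 83.1 -38.4  26.9] [83.1 38.9 26.1]
108 [89.3  0.6 26.3] [ 89.2 -38.8  26.1] [89.3 39.1 26.7]
116 [95.5  0.6 26.8] [ 95.6 -38.8  27.9] [95.5 39.4 26. ]
124 [101.7   0.6  24.9] [101.8 -39.2  25.9] [101.9  39.4  27.8]
132 [108.2   0.6  25.6] [108.1 -39.5  25.8] [108.2  39.6  27.3]
140 [114.6   0.6  24.7] [114.6 -39.4  28.4] [114.6  40.1  25.5]
148 [121.2   0.6  24.6] [121.1 -39.8  26.7] [121.2  40.1  26.8]
156 [127.7   0.6  26.2] [127.7 -40.1  25.9] [127.7  40.3  26.8]
164 [134.4   0.6  26.5] [134.3 -40.2  27.1] [134.4  40.5  26.9]
172 [140.8   0.6  30.4] [140.6 -39.8  32.1] [140.9  40.5  29.1]
180 [148.3   0.6  23.4] [148.4 -41.4  21.8] [148.3  41.4  23.8]
188 [153.7   0.5  35.2] [158.3 -44.5  -0. ] [158.4  44.9  -0.5]
196 [160.7   0.5  33.4] [165.8 -44.7   0.4] [166.   45.1  -0.2]
```

View pics/wrist25.png

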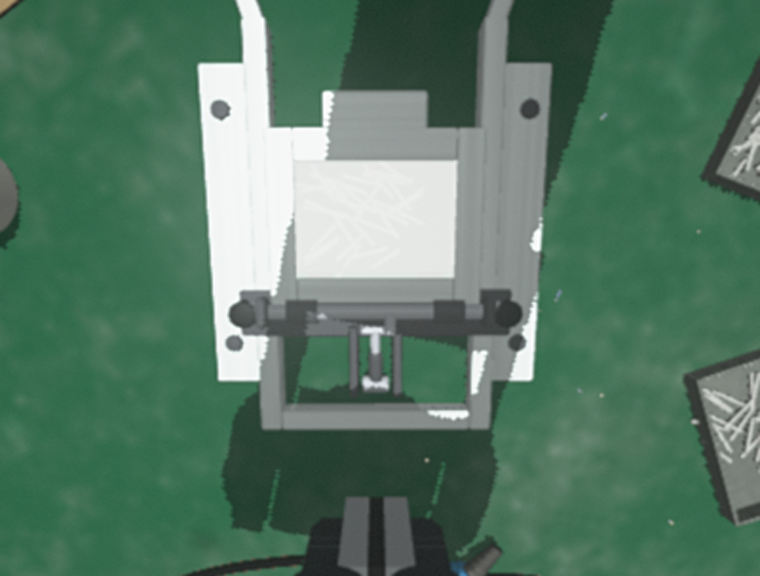

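View pics/side25.png

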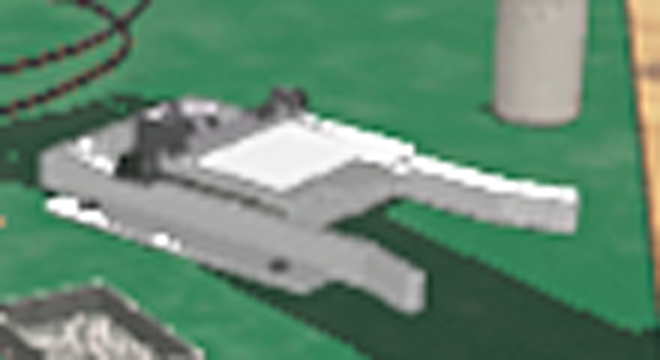

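View pics/scene25f.png

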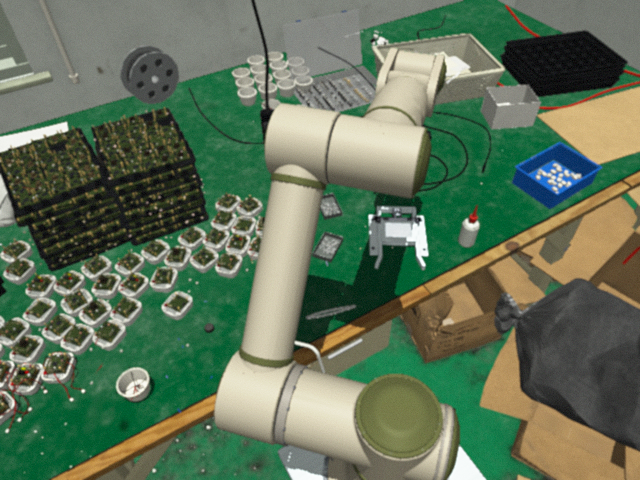

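The cover is level at z≈26 mm across its whole length, so its lip is down. The bottle, cap and tweezers are at their old places, and the robot is clear.

```bash
python3 -c "
from rig import ctrl
print(ctrl.finish_job())"
```

```text
the job is handed in; nothing more can be done
None
```

The tray is docked against the bumpers and the cover is shut; I handed the job in at about 27 s of the 72 s.

**What I did:**
- I picked the tray nearest the base and set it down level at the dock mouth, its long side across.
- With two spread fingers I slid it in until I felt the bumpers at about 3 N, at dock x≈124 mm, then let it settle back.
- From behind, I tipped the cover with shut fingers. The highest reading was about 7 N. It snapped over by itself, and I lifted clear.

**Last checks:**
- **Tray:** before closing, it was square between the rails with its faces at x = 70 and 125 mm, touching both bumpers.
- **Cover:** level at z≈26 mm from its hinge to its tab, so its lip is down in front of the tray. I could not see the lip directly.
- **Bottle, lens cap and tweezers:** they look unmoved in the scene picture.
- **Robot:** touching nothing.

**What disagreed:**
- **Fingertips:** they sit about 30–40 mm behind the stated TCP. My first grasp therefore closed in the air above the tray.
- **Bench contact:** while closing on the tray I pressed down briefly at about 35 N, most likely fingertips on the bench. I eased off at once and gripped again.
- **Dock length:** the rear end of the rails measured 201–203 mm instead of the stated 195 mm. The rail gap and the mouth matched the description.

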